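# Put the stationery away in the desk drawer

## Task

Pull the drawer of the low drawer unit fully open, lay every marker from the desk flat in a long compartment of its own, with its cap pointing the same way as the marker that already lies in the drawer, and lay each eraser flat in a crosswise short compartment of its own. Leave the marker that is already in the drawer as it is, then push the drawer fully shut, and do not disturb the mug, the stapler or the note block.

Things in the scene. Friction and masses are not known exactly. Their poses are not given: they have to be found in the camera images.
- marker0: Loose on the desk at the start; it is a flat-sided marker pen, 110 mm long, 26 x 24 mm in section: white barrel 76 mm long, black cap 34 mm long and narrower (20 x 18 mm), 18 to 35 g. Origin at mid-length on its centre line (12 mm above what it lies on), in the barrel; x runs towards the cap. Of the 3 markers and 2 erasers one may be absent (no pose).
- marker0_cap (a point): Cap end of marker0: on its centre line, 55 mm from its origin along +x.
- marker1: Loose on the desk at the start; it is a flat-sided marker pen, 110 mm long, 26 x 24 mm in section: white barrel 76 mm long, black cap 34 mm long and narrower (20 x 18 mm), 18 to 35 g. Origin at mid-length on its centre line (12 mm above what it lies on), in the barrel; x runs towards the cap. May be absent.
- marker1_cap (a point): Cap end of marker1: on its centre line, 55 mm from its origin along +x.
- marker2: Loose on the desk at the start; it is a flat-sided marker pen, 110 mm long, 26 x 24 mm in section: white barrel 76 mm long, black cap 34 mm long and narrower (20 x 18 mm), 18 to 35 g. Origin at mid-length on its centre line (12 mm above what it lies on), in the barrel; x runs towards the cap. May be absent.
- marker2_cap (a point): Cap end of marker2: on its centre line, 55 mm from its origin along +x.
- eraser0: It is a block eraser, white with a brown card sleeve, 60 x 26 x 22 mm, lying flat on the desk; origin at its centre (11 mm above what it lies on), x along its length; either way round is the same. 21 to 42 g. May be absent.
- eraser1: It is a block eraser, white with a brown card sleeve, 60 x 26 x 22 mm, lying flat on the desk; origin at its centre (11 mm above what it lies on), x along its length; either way round is the same. 21 to 42 g. May be absent.
- kept0: The marker already lying in the drawer (exactly one of kept0..kept3 is there, the others have no pose), in one of the lanes, cap towards the drawer's front or its back; seen through the clear top. Same shape, size, origin and axes as marker0 (x towards the cap).
- kept1: The marker already lying in the drawer (exactly one of kept0..kept3 is there, the others have no pose), in one of the lanes, cap towards the drawer's front or its back; seen through the clear top. Same shape, size, origin and axes as marker0 (x towards the cap).
- kept2: The marker already lying in the drawer (exactly one of kept0..kept3 is there, the others have no pose), in one of the lanes, cap towards the drawer's front or its back; seen through the clear top. Same shape, size, origin and axes as marker0 (x towards the cap).
- kept3: The marker already lying in the drawer (exactly one of kept0..kept3 is there, the others have no pose), in one of the lanes, cap towards the drawer's front or its back; seen through the clear top. Same shape, size, origin and axes as marker0 (x towards the cap).
- lane0 (a point): Middle of the floor of long marker compartment 0 of 4 (56 mm apart, lane0 the robot's rightmost): 138 mm along x, 38 mm along y, floor 12 mm above the desk, ribs around it 9 mm high above that floor, 18 mm wide between lanes. Moves with the drawer. x to the drawer's back (it opens along -x), y across, z up.
- lane1 (a point): Middle of the floor of long marker compartment 1 of 4 (56 mm apart, lane0 the robot's rightmost): 138 mm along x, 38 mm along y, floor 12 mm above the desk, ribs around it 9 mm high above that floor, 18 mm wide between lanes. Moves with the drawer. x to the drawer's back (it opens along -x), y across, z up.
- lane2 (a point): Middle of the floor of long marker compartment 2 of 4 (56 mm apart, lane0 the robot's rightmost): 138 mm along x, 38 mm along y, floor 12 mm above the desk, ribs around it 9 mm high above that floor, 18 mm wide between lanes. Moves with the drawer. x to the drawer's back (it opens along -x), y across, z up.
- lane3 (a point): Middle of the floor of long marker compartment 3 of 4 (56 mm apart, lane0 the robot's rightmost): 138 mm along x, 38 mm along y, floor 12 mm above the desk, ribs around it 9 mm high above that floor, 18 mm wide between lanes. Moves with the drawer. x to the drawer's back (it opens along -x), y across, z up.
- bay0 (a point): Middle of the floor of short eraser compartment 0 of 2, left of the lanes, crosswise: 74 mm along y, 38 mm along x, floor 12 mm above the desk, ribs 9 mm above it (24 mm wide between bays). Nearer the front panel (top 47 mm above the desk, inner face 51 mm from here). Moves with the drawer. x to the drawer's back (it opens along -x), y across, z up.
- bay1 (a point): Middle of the floor of short eraser compartment 1 of 2, left of the lanes, crosswise: 74 mm along y, 38 mm along x, floor 12 mm above the desk, ribs 9 mm above it (24 mm wide between bays). Nearer the back, 62 mm from bay0; with the drawer fully open the clear top begins 39 mm beyond it. Moves with the drawer. x to the drawer's back (it opens along -x), y across, z up.
- handle (a point): Middle of the drawer's handle: a round steel bar 10 mm thick, 100 mm long along its y, 36 mm above the desk, centre line 41 mm in front of the drawer's front panel (free gap 36 mm), open above; posts at both ends leave 80 mm free. Axes as for the lanes.
- drawer (a joint): Travel of the drawer in m: 0 shut (as at the start), 0.165 fully out at its stop, towards the robot along the -x of its points. Slides with 1 to 2 N and stays where it is left.
- unit: Low white drawer unit standing on the desk (it cannot move), 190 mm deep (x), 344 mm wide (y), 60 mm high with a clear top 6 mm thick; origin under its centre, front facing -x. The things in the drawer must be below 54 mm to pass under the top.
- mug: White mug, 80 mm across, 95 mm tall, origin under its centre. Bystander.
- stapler: Stapler, 130 x 36 x 48 mm, origin under its centre. Bystander.
- notes: Block of note paper, 76 x 76 x 35 mm, origin under its centre. Bystander.
Not all that is in view belongs to the job. What is shaped like the marker2 but orange or yellow is not meant.

How it is judged:
By the outcome, as a careful person would: the job done as asked, in the order asked, and still so for the second after the job is handed in, with the robot touching nothing.
Of kept0, kept1, kept2, kept3 only 1 to 1 are there at a start; the rules pass over those that are not, and their reading is None.
Of marker0, marker1, marker2, eraser0, eraser1 only 4 to 5 are there at a start; the rules pass over those that are not, and their reading is None.
At some moment in a run one of marker0, marker1, marker2, eraser0, eraser1 may be knocked a few centimetres aside while the robot is not near it.
Once in a run the grip may slacken for a moment while it holds something.
It also fails if it takes over 200 s, if anything falls off the work surface, if the arm or the gripper's body presses on something with over 40 N, if the wrist force passes 120 N, or if a joint passes its speed limit or range.

## Robot

A 6-joint arm with a two-finger parallel gripper is mounted at the origin on the work surface. World frame = base frame: x ahead of the robot, y to its left, z up, the work surface at z = 0. Lengths are in m, angles in degrees, forces in N, time in s.
With the tool pointing down it reaches from about 0.35 to 0.875 m from the base axis. Payload 4.2 kg.
Tool frame: the origin (TCP) lies on the centre line of the jaws, within the pads' length; the fingertips stand 19 mm ahead of it and the grasp point (between the pads) is the TCP; x points along the fingers, y is the direction in which the jaws open and shut, and the axes are right-handed (so a half turn about x gives the same grasp; the last joint's range is limited). The gripper opens to 87 mm and grips with 3 to 60 N. Pads are 19 mm wide; open, the fingers measure 117 mm over their backs; the gripper's body (75 mm by 190 mm) begins 51 mm behind the grasp point.
Start: joints at [91.364, 22.042, 0.453, 0, -68.411, -14.817], TCP at [0.145, 0.608, 0.242] pointing down, gripper open.
Joint ranges: [-179.83, 179.83], [-69.29, 118.12], [-61.27, 80.66], [-181.25, 117.63], [-171.15, -9.14], [-177.46, 177.46]. Speed limits (degrees/s): [159.86, 159.86, 180, 180, 180, 180].

## Interface

Orientations are given as a 3x3 rotation matrix whose columns are the frame's x, y, z axes.
In Python, from station import r, viewer, job, spotter gives the robot as it stands.
- The arm moves only by the tool play_rows, never from a script. Its argument "commands" is a list of rows, each an object of numbers: "fingers": the gripper command: -1 is fully open, 1 is shut, values between are in proportion; "tx", "ty", "tz": the shift along the tool's x, y, z normalised to -1 to 1, where 1 is 750 mm; "ax", "ay", "az": the turn, a rotation vector about the tool's x, y, z normalised to -1 to 1, where 1 is pi rad. In form: [{"fingers": .., "tx": .., "ty": .., "tz": .., "ax": .., "ay": .., "az": ..}, ...]. A call has 1 to 5 rows; each row is the pose to reach, as a shift and turn from the pose commanded when the call began, along the tool's axes at that moment, turning the shorter way round; what a row does not reach only later rows make up. A row lasts 1/12 s, in which the tool goes at most 41.7 mm and 7.16 degrees, less where a joint would pass 70% of its speed; a pose out of reach is approached as far as the arm can. A call with a number of a shift or a turn outside -1 to 1 is refused whole. A call with a gripper value outside its range is refused whole. The fingers move at their own pace and stop on an object; the grip force is fixed at half the most. Time passes only in rows, so rows that repeat a pose let the fingers close. It gives the time, the measured TCP pose, the force and the opening at its end, in the units of the state.
- r.sense(): the state, without advancing time (a new reading comes with each control period).
- viewer.capture(name): name is "scene" or "top" or "wrist"; returns a dict with "image" (420x560x3 uint8, red, green, blue), "fx", "fy", "cx", "cy" (pixels), "R" (3x3) and "t" (3): a world point X has camera coordinates R X + t; the wrist camera has in their place "mount" (4x4, takes a point from camera to tool coordinates, whose origin is the TCP and whose axes are the tool frame's). Camera axes: x right, y down, z forward; pixel columns grow to the right and rows downward; lengths in m; the calibration is good to about 2 mm. The wrist camera is an equidistant fisheye: a pixel r from the principal point sees the ray r / f radians off the axis. A picture is of the moment at which its call begins: read the wrist's pose just before it. There is no depth.
- job.finish_job(): hands the job in, once; it reports no verdict.
Trained networks look in a picture, given as the dict that the camera call returned (one of the last four; its "shot" number tells which), for a name from the list of things; names that differ only in an ending like _2 or _b are one class to them, and where a whole thing is asked for, a point or a joint stands for the part that bears it (a point fixed in the world has none). Each returns a list of dicts, best first, with "score" (0 to 1); they miss things now and then, are a little off and sometimes report something else, mostly with a low value. They report only what shows in the picture. A call takes as long as a camera call. They do not tell look-alikes from the thing itself.
- spotter.find_in(name, picture): "uv" ([column, row] in pixels, amid what is visible of it).
- spotter.silhouettes(name, picture): "region" (420x560 bool, what is visible of it) and "uv" ([column, row] in pixels, amid what is visible of it).
The state is a dict: "time_s": time; "joints": joint angles; "joint_velocities": joint speeds; "effort": joint torques, N m; "tcp_pos": TCP position; "ee_rot": TCP orientation; "wrist_force": force on the tool from outside, world axes, zero at the start; "moment": the same for the moment, N m; "gripper_width": opening from 0.0 (shut) to 1.0 (fully open).
Only numpy, scipy, OpenCV 4.12 (cv2) and the standard library are available. Lean on these libraries where they do the work, as an engineer would, in place of code of your own. Each camera call takes 0.05 s, during which the arm holds its last target. There are 200 camera calls.

## Working session

There is one attempt and no reset: what is moved stays moved. The work goes in short steps, Python scripts to look and compute and a tool call to move; the robot and the scene stay as the last step left them, time stands still between calls to the robot, and variables do not carry over. Pictures are saved under pics/ and viewed, about 12 in all and at most 16, crops included, and the job is handed in when it is done.

Besides the shell and the picture viewer there is one more tool, called after "Emit:" in YAML: its name, and indented under it one key for each argument. play_rows: Moves the arm, as the interface text tells. Its arguments: {"type":"object","properties":{"commands":{"type":"array"}},"required":["commands"]}

```bash
mkdir -p pics; ls; cat > h.py <<'E'
import numpy as np, cv2
from station import r, viewer, job, spotter
def save(p,n): cv2.imwrite(f'pics/{n}.png',p['image'][:,:,::-1])
def ray(p,uv):
    d=np.array([(uv[0]-p['cx'])/p['fx'],(uv[1]-p['cy'])/p['fy'],1.]);R=np.array(p['R']);t=np.array(p['t'])
    return -R.T@t, R.T@d
def atz(p,uv,z):
    o,d=ray(p,uv); return o+d*(z-o[2])/d[2]
def px(p,X):
    c=np.array(p['R'])@np.array(X)+np.array(p['t']); return [round(p['fx']*c[0]/c[2]+p['cx'],1),round(p['fy']*c[1]/c[2]+p['cy'],1)]
E
python3 - <<'E'
from h import *
s=r.sense(); print(s['tcp_pos'],np.round(s['ee_rot'],3),s['time_s'],s['gripper_width'])
for c in ('top','scene'):
    p=viewer.capture(c); save(p,c+'0'); print(c,p['fx'],p['cx'],p['cy'],np.round(p['R'],3).tolist(),np.round(p['t'],3))
    for n in ('marker0','eraser0','kept0','handle','unit','mug','stapler','notes'):
        for f in spotter.find_in(n,p)[:7]:
            print(n,np.round(f['uv']),round(f['score'],2),np.round(atz(p,f['uv'],.012),3))
E
```

```text
pics
[0.14525221 0.60732064 0.24043947] [[-0.    -0.233 -0.973]
 [-0.002 -0.973  0.233]
 [-1.     0.002 -0.   ]] 0.0 0.9997593036253796
top 418.61043808906317 280.14931992521707 213.0856661723664 [[0.009, -1.0, -0.006], [-0.98, -0.007, -0.198], [0.198, 0.007, -0.98]] [-0.03   0.532  1.114]
marker0 [139. 287.] 0.84 [0.326 0.366 0.012]
marker0 [226. 195.] 0.82 [0.592 0.132 0.012]
marker0 [122. 164.] 0.77 [0.684 0.445 0.012]
marker0 [ 96. 237.] 0.74 [0.468 0.5   0.012]
eraser0 [178. 219.] 0.56 [0.52  0.268 0.012]
eraser0 [158. 248.] 0.54 [0.436 0.32  0.012]
eraser0 [324. 187.] 0.47 [ 0.62  -0.153  0.012]
handle [339. 197.] 0.7 [ 0.591 -0.195  0.012]
unit [344. 153.] 0.9 [ 0.723 -0.215  0.012]
unit [338. 187.] 0.35 [ 0.62  -0.195  0.012]
mug [478. 246.] 0.72 [ 0.45  -0.588  0.012]
stapler [194. 143.] 0.91 [0.754 0.235 0.012]
stapler [338. 184.] 0.2 [ 0.627 -0.196  0.012]
notes [442. 190.] 0.92 [ 0.613 -0.497  0.012]
notes [338. 186.] 0.71 [ 0.622 -0.193  0.012]
notes [138. 202.] 0.64 [0.569 0.387 0.012]
scene 479.05312428123705 279.1654481549257 211.6479564488458 [[-0.719, 0.694, -0.017], [0.489, 0.489, -0.722], [-0.493, -0.528, -0.692]] [ 0.43  -0.212  1.773]
marker0 [312. 261.] 0.76 [0.602 0.141 0.012]
marker0 [378. 345.] 0.72 [0.685 0.444 0.012]
marker0 [385. 304.] 0.71 [0.573 0.383 0.012]
marker0 [435. 251.] 0.68 [0.318 0.371 0.012]
marker0 [360. 233.] 0.64 [0.416 0.167 0.012]
marker0 [447. 308.] 0.59 [0.468 0.505 0.012]
eraser0 [367. 272.] 0.69 [0.52  0.279 0.012]
eraser0 [395. 266.] 0.61 [0.446 0.322 0.012]
kept0 [178. 166.] 0.63 [ 0.617 -0.504  0.012]
kept0 [246. 201.] 0.46 [ 0.569 -0.189  0.012]
handle [242. 196.] 0.48 [ 0.56  -0.217  0.012]
unit [216. 222.] 0.67 [ 0.699 -0.184  0.012]
mug [204. 132.] 0.84 [ 0.421 -0.606  0.012]
stapler [301. 310.] 0.68 [0.746 0.238 0.012]
notes [180. 164.] 0.65 [ 0.608 -0.506  0.012]
notes [312. 263.] 0.45 [0.608 0.146 0.012]
```

```bash
python3 - <<'E'
import cv2
a=cv2.imread('pics/top0.png');cv2.imwrite('pics/top0b.png',cv2.resize(a[90:330,60:500],None,fx=1.8,fy=1.8,interpolation=cv2.INTER_CUBIC))
E
```

```text
(no output)
```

View pics/top0b.png

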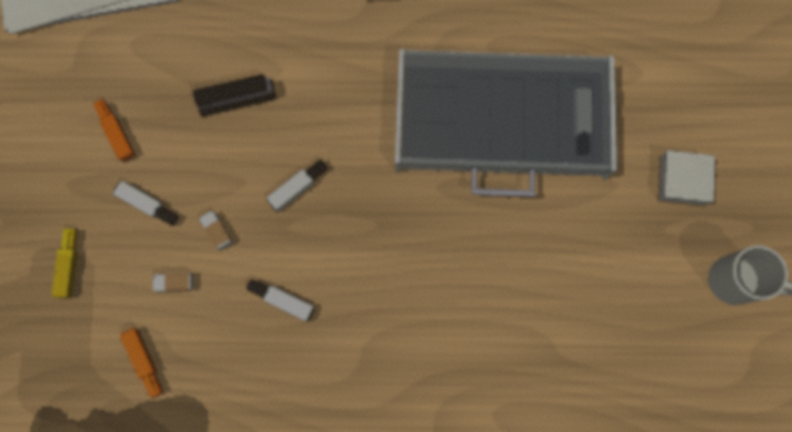

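View pics/scene0.png

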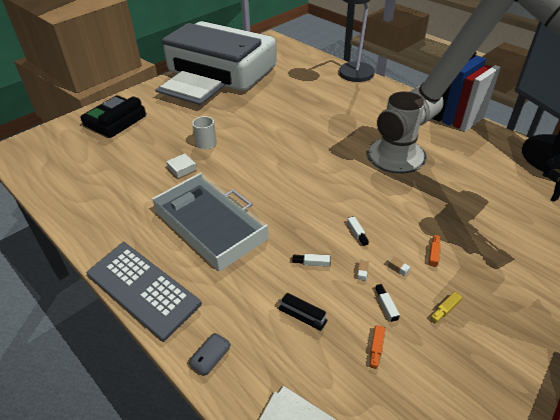

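Three white markers and both erasers lie on the left. The top view shows erasers at about (180,218) and (156,246), and the white markers at (139,202), (226,192) and (216,256). The kept marker is in the rightmost lane (lane0) with its cap towards the front. Orange and yellow pens are decoys.

```bash
cat >> h.py <<'E'
def fit(p,region,z):
    """centre, long-axis angle (towards the dark end), length, width of a silhouette put on plane z"""
    v,u=np.nonzero(region); X=np.array([atz(p,q,z)[:2] for q in zip(u,v)])
    rect=cv2.minAreaRect(X.astype(np.float32)*1000); c=np.array(rect[0])/1000
    b=cv2.boxPoints(rect)/1000; e=[b[1]-b[0],b[2]-b[1]]; e.sort(key=np.linalg.norm); a=e[1]/np.linalg.norm(e[1])
    g=p['image'][v,u].astype(float).mean(1); s=(X-c)@a; L=np.linalg.norm(e[1])
    if g[s>.22*L].mean()>g[s<-.22*L].mean(): a=-a
    col=np.median(p['image'][v,u],0)
    return c,np.degrees(np.arctan2(a[1],a[0])),L,np.linalg.norm(e[0]),col,len(u)
def look(cam='top',names=('marker0','eraser0')):
    p=viewer.capture(cam)
    for n in names:
        for f in spotter.silhouettes(n,p)[:9]:
            if f['region'].sum()<20: continue
            c,a,L,w,col,N=fit(p,f['region'],.014)
            print(n,round(f['score'],2),'uv',np.round(f['uv']),'xy',np.round(c,4),'ang',round(a,1),'L',round(L,3),round(w,3),col,N)
    return p
E
python3 - <<'E'
from h import *
p=look('top'); 
uvs=[(403,50),(613,57),(616,170),(398,165)]
for q in uvs: print('unit',np.round(atz(p,(60+q[0]/1.8,90+q[1]/1.8),.06),3))
for q in [(475,193),(536,194)]: print('handle',np.round(atz(p,(60+q[0]/1.8,90+q[1]/1.8),.036),3))
# bounds of handle: unit silhouette + handle silhouette
for n in ('unit','handle'):
    for f in spotter.silhouettes(n,p)[:2]:
        c,a,L,w,col,N=fit(p,f['region'],.06 if n=='unit' else .036); print(n,round(f['score'],2),c,a,L,w,N)
a=p['image'][160:206,280:410][:,:,::-1]; cv2.imwrite('pics/hand.png',cv2.resize(a,None,fx=6,fy=6,interpolation=cv2.INTER_CUBIC))
E
```

```text
marker0 0.93 uv [138. 287.] xy [0.3163 0.3647] ang -149.7 L 0.11 0.033 [145.  82.  27.] 406
marker0 0.88 uv [217. 254.] xy [0.4152 0.1562] ang 64.3 L 0.115 0.029 [137.5 132.5 126.5] 380
marker0 0.86 uv [226. 190.] xy [0.6012 0.1341] ang -49.6 L 0.111 0.036 [127. 122. 114.] 393
marker0 0.78 uv [126. 165.] xy [0.6857 0.4426] ang -144.1 L 0.11 0.026 [150.  79.  23.] 235
marker0 0.65 uv [139. 200.] xy [0.5654 0.3784] ang -121.6 L 0.12 0.03 [134.5 130.  123. ] 368
marker0 0.62 uv [ 94. 236.] xy [0.4713 0.4984] ang -2.0 L 0.107 0.03 [137. 118.  25.] 357
eraser0 0.63 uv [159. 248.] xy [0.4393 0.3262] ang -89.5 L 0.063 0.029 [125.  99.  68.] 227
eraser0 0.52 uv [346. 155.] xy [ 0.7076 -0.2055] ang 88.4 L 0.361 0.247 [67. 69. 69.] 8229
eraser0 0.51 uv [180. 220.] xy [0.524  0.2637] ang -148.0 L 0.066 0.031 [126. 100.  69.] 229
unit [ 0.813 -0.034  0.06 ]
unit [ 0.803 -0.372  0.06 ]
unit [ 0.615 -0.368  0.06 ]
unit [ 0.621 -0.028  0.06 ]
handle [ 0.583 -0.15   0.036]
handle [ 0.582 -0.246  0.036]
unit 0.78 [ 0.69159808 -0.19810747] 88.05292 0.34528524 0.23685004 8090
handle 0.65 [ 0.60358966 -0.16435666] 87.92086 0.2348582 0.04616248 198
```

View pics/hand.png

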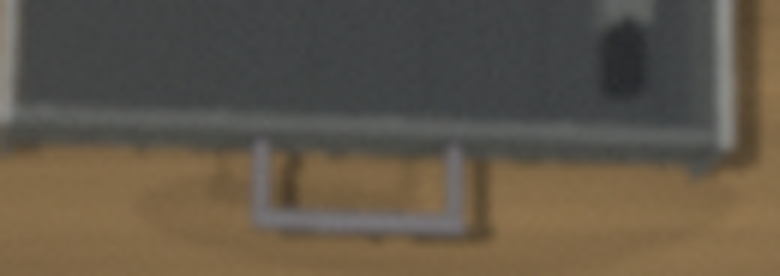

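```bash
cat >> h.py <<'E'
import json
def plan(pos,yaw,fingers,step=.19,astep=33,R=None,P=None,quiet=False):
    """print calls (one line each) that bring a downward tool to pos with its y axis at yaw (deg)"""
    s=r.sense(); P=np.array(s['tcp_pos'] if P is None else P); y=np.array(s['ee_rot'])[:,1]
    a0=np.degrees(np.arctan2(y[1],y[0])) if R is None else R
    da=(yaw-a0+180)%360-180; d=np.array(pos)-P
    n=max(1,int(np.ceil(max(np.linalg.norm(d)/step,abs(da)/astep)-.02)))
    for k in range(n):
        a=np.radians(a0+da*k/n); T=np.array([[0,0,-1],[np.cos(a),np.sin(a),0],[-np.sin(a),np.cos(a),0]])
        T[2]=np.cross(T[0],T[1]); t=T@(d/n)/.75
        print(dict(f=fingers,tx=round(t[0],4),ty=round(t[1],4),tz=round(t[2],4),ax=round(-da/n/180,4)))
def grow(yaw): return yaw
E
python3 - <<'E'
from h import *
plan((.583,-.196,.15),178,.31,step=.185)
E
```

```text
{'f': 0.31, 'tx': np.float64(0.0244), 'ty': np.float64(0.1813), 'tz': np.float64(-0.1634), 'ax': np.float64(0.0873)}
{'f': 0.31, 'tx': np.float64(0.0244), 'ty': np.float64(0.1303), 'tz': np.float64(-0.2064), 'ax': np.float64(0.0873)}
{'f': 0.31, 'tx': np.float64(0.0244), 'ty': np.float64(0.0696), 'tz': np.float64(-0.2339), 'ax': np.float64(0.0873)}
{'f': 0.31, 'tx': np.float64(0.0244), 'ty': np.float64(0.0036), 'tz': np.float64(-0.244), 'ax': np.float64(0.0873)}
{'f': 0.31, 'tx': np.float64(0.0244), 'ty': np.float64(-0.0626), 'tz': np.float64(-0.2359), 'ax': np.float64(0.0873)}
```

Emit:
play_rows:
  commands:
    - {"fingers":0.31,"tx":0.0244,"ty":0.1813,"tz":-0.1634,"ax":0.0873,"ay":0,"az":0}
    - {"fingers":0.31,"tx":0.0244,"ty":0.1813,"tz":-0.1634,"ax":0.0873,"ay":0,"az":0}
    - {"fingers":0.31,"tx":0.0244,"ty":0.1813,"tz":-0.1634,"ax":0.0873,"ay":0,"az":0}
    - {"fingers":0.31,"tx":0.0244,"ty":0.1813,"tz":-0.1634,"ax":0.0873,"ay":0,"az":0}
    - {"fingers":0.31,"tx":0.0244,"ty":0.1813,"tz":-0.1634,"ax":0.0873,"ay":0,"az":0}

```text
time_s: 1.57
tcp_pos: [0.2339, 0.4425, 0.2228]
ee_rot: [[-0.001, -0.489, -0.872], [-0.002, -0.872, 0.489], [-1.0, 0.003, -0.0]]
wrist_force: [-0.5, -0.1, 0.7]
gripper_width: 0.71
```

Emit:
play_rows:
  commands:
    - {"fingers":0.31,"tx":0.0244,"ty":0.1303,"tz":-0.2064,"ax":0.0873,"ay":0,"az":0}
    - {"fingers":0.31,"tx":0.0244,"ty":0.1303,"tz":-0.2064,"ax":0.0873,"ay":0,"az":0}
    - {"fingers":0.31,"tx":0.0244,"ty":0.1303,"tz":-0.2064,"ax":0.0873,"ay":0,"az":0}
    - {"fingers":0.31,"tx":0.0244,"ty":0.1303,"tz":-0.2064,"ax":0.0873,"ay":0,"az":0}
    - {"fingers":0.31,"tx":0.0244,"ty":0.1303,"tz":-0.2064,"ax":0.0873,"ay":0,"az":0}

```text
time_s: 1.98
tcp_pos: [0.3209, 0.2825, 0.2046]
ee_rot: [[-0.001, -0.708, -0.707], [-0.001, -0.707, 0.708], [-1.0, 0.002, -0.0]]
wrist_force: [0.3, -0.5, -0.8]
gripper_width: 0.373
```

Emit:
play_rows:
  commands:
    - {"fingers":0.31,"tx":0.0244,"ty":0.0696,"tz":-0.2339,"ax":0.0873,"ay":0,"az":0}
    - {"fingers":0.31,"tx":0.0244,"ty":0.0696,"tz":-0.2339,"ax":0.0873,"ay":0,"az":0}
    - {"fingers":0.31,"tx":0.0244,"ty":0.0696,"tz":-0.2339,"ax":0.0873,"ay":0,"az":0}
    - {"fingers":0.31,"tx":0.0244,"ty":0.0696,"tz":-0.2339,"ax":0.0873,"ay":0,"az":0}
    - {"fingers":0.31,"tx":0.0244,"ty":0.0696,"tz":-0.2339,"ax":0.0873,"ay":0,"az":0}

```text
time_s: 2.4
tcp_pos: [0.4088, 0.1224, 0.1864]
ee_rot: [[-0.0, -0.873, -0.488], [-0.001, -0.488, 0.873], [-1.0, 0.001, -0.0]]
wrist_force: [1.1, 0.1, 0.4]
gripper_width: 0.342
```

Emit:
play_rows:
  commands:
    - {"fingers":0.31,"tx":0.0244,"ty":0.0036,"tz":-0.244,"ax":0.0873,"ay":0,"az":0}
    - {"fingers":0.31,"tx":0.0244,"ty":0.0036,"tz":-0.244,"ax":0.0873,"ay":0,"az":0}
    - {"fingers":0.31,"tx":0.0244,"ty":0.0036,"tz":-0.244,"ax":0.0873,"ay":0,"az":0}
    - {"fingers":0.31,"tx":0.0244,"ty":0.0036,"tz":-0.244,"ax":0.0873,"ay":0,"az":0}
    - {"fingers":0.31,"tx":0.0244,"ty":0.0036,"tz":-0.244,"ax":0.0873,"ay":0,"az":0}

```text
time_s: 2.82
tcp_pos: [0.4973, -0.0385, 0.1679]
ee_rot: [[0.0, -0.972, -0.234], [-0.001, -0.234, 0.972], [-1.0, -0.0, -0.001]]
wrist_force: [0.1, -0.4, 1.0]
gripper_width: 0.341
```

Emit:
play_rows:
  commands:
    - {"fingers":0.31,"tx":0.0244,"ty":-0.0626,"tz":-0.2359,"ax":0.0873,"ay":0,"az":0}
    - {"fingers":0.31,"tx":0.0244,"ty":-0.0626,"tz":-0.2359,"ax":0.0873,"ay":0,"az":0}
    - {"fingers":0.31,"tx":0.0244,"ty":-0.0626,"tz":-0.2359,"ax":0.0873,"ay":0,"az":0}
    - {"fingers":0.31,"tx":0.0244,"ty":-0.0626,"tz":-0.2359,"ax":0.0873,"ay":0,"az":0}
    - {"fingers":0.31,"tx":0.0244,"ty":-0.0626,"tz":-0.2359,"ax":0.0873,"ay":0,"az":0}

```text
time_s: 3.23
tcp_pos: [0.5849, -0.2001, 0.1491]
ee_rot: [[0.001, -0.999, 0.038], [-0.001, 0.038, 0.999], [-1.0, -0.001, -0.001]]
wrist_force: [1.0, -0.4, -0.0]
gripper_width: 0.344
```

```bash
cat >> h.py <<'E'
def wcap():
    s=r.sense(); p=viewer.capture('wrist'); M=np.eye(4); M[:3,:3]=s['ee_rot']; M[:3,3]=s['tcp_pos']
    p['W']=M@np.array(p['mount']); return p
def watz(p,uv,z):
    d=np.array([uv[0]-p['cx'],uv[1]-p['cy']]); q=np.linalg.norm(d); th=q/p['fx']
    v=np.array([*(d/max(q,1e-9)*np.sin(th)),np.cos(th)]); v=p['W'][:3,:3]@v; o=p['W'][:3,3]
    return o+v*(z-o[2])/v[2]
def wpx(p,X):
    c=p['W'][:3,:3].T@(np.array(X)-p['W'][:3,3]); th=np.arctan2(np.hypot(c[0],c[1]),c[2]); k=p['fx']*th/np.hypot(c[0],c[1])
    return np.round([p['cx']+k*c[0],p['cy']+k*c[1]],1)
E
python3 - <<'E'
from h import *
p=wcap(); save(p,'w1'); print(p['fx'],np.round(p['mount'],3))
h=np.array([.584,-.196,.036])
for dy in(-.05,0,.05): print(wpx(p,h+[dy*.035,dy,0]))
for f in spotter.find_in('handle',p)[:2]: print(f['uv'],f['score'],watz(p,f['uv'],.036))
E
```

```text
325.19226210127806 [[-0.    -0.243  0.97  -0.142]
 [ 1.     0.     0.    -0.001]
 [-0.001  0.97   0.243 -0.064]
 [ 0.     0.     0.     1.   ]]
[279.8 152.3]
[279.9 214.1]
[279.9 270.3]
[271.8, 185.9] 0.76 [ 0.5896048  -0.21948338  0.036     ]
```

View pics/w1.png

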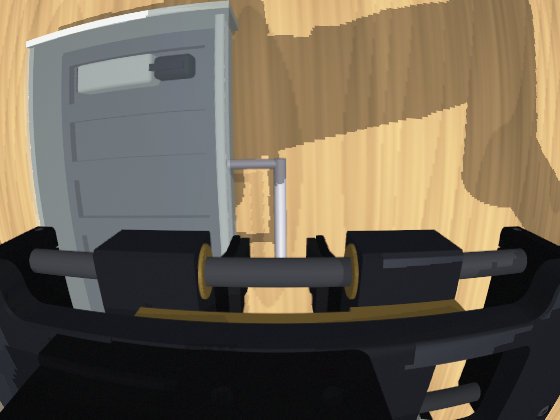

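The bar runs along column 280 (rows 160 to 258), where my projection put it. The kept marker's cap points to the front, in lane0. Next I lower, grip and pull.

Emit:
play_rows:
  commands:
    - {"fingers":0.31,"tx":0.05,"ty":0.0015,"tz":0.0053,"ax":0,"ay":0,"az":0}
    - {"fingers":0.31,"tx":0.09,"ty":0.0015,"tz":0.0053,"ax":0,"ay":0,"az":0}
    - {"fingers":0.31,"tx":0.125,"ty":0.0015,"tz":0.0053,"ax":0,"ay":0,"az":0}
    - {"fingers":0.31,"tx":0.15,"ty":0.0015,"tz":0.0053,"ax":0,"ay":0,"az":0}
    - {"fingers":0.31,"tx":0.15,"ty":0.0015,"tz":0.0053,"ax":0,"ay":0,"az":0}

```text
time_s: 3.75
tcp_pos: [0.5787, -0.1906, 0.0334]
ee_rot: [[-0.009, -0.999, 0.035], [0.002, 0.035, 0.999], [-1.0, 0.009, 0.001]]
wrist_force: [-0.1, -0.4, -0.5]
gripper_width: 0.342
```

Emit:
play_rows:
  commands:
    - {"fingers":1,"tx":0,"ty":0,"tz":0,"ax":0,"ay":0,"az":0}
    - {"fingers":1,"tx":0,"ty":0,"tz":0,"ax":0,"ay":0,"az":0}
    - {"fingers":1,"tx":0,"ty":0,"tz":0,"ax":0,"ay":0,"az":0}
    - {"fingers":1,"tx":0,"ty":0,"tz":0,"ax":0,"ay":0,"az":0}

```text
time_s: 4.08
tcp_pos: [0.5831, -0.1919, 0.0394]
ee_rot: [[0.003, -0.999, 0.035], [-0.0, 0.035, 0.999], [-1.0, -0.003, -0.0]]
wrist_force: [-0.7, -0.1, 0.1]
gripper_width: 0.126
```

Emit:
play_rows:
  commands:
    - {"fingers":1,"tx":0,"ty":0.015,"tz":0,"ax":0,"ay":0,"az":0}
    - {"fingers":1,"tx":0,"ty":0.035,"tz":0,"ax":0,"ay":0,"az":0}
    - {"fingers":1,"tx":0,"ty":0.06,"tz":0,"ax":0,"ay":0,"az":0}
    - {"fingers":1,"tx":0,"ty":0.085,"tz":0,"ax":0,"ay":0,"az":0}
    - {"fingers":1,"tx":0,"ty":0.11,"tz":0,"ax":0,"ay":0,"az":0}

```text
time_s: 4.5
tcp_pos: [0.5013, -0.1895, 0.0394]
ee_rot: [[0.007, -0.999, 0.034], [-0.001, 0.034, 0.999], [-1.0, -0.007, -0.001]]
wrist_force: [2.1, -2.0, 1.1]
gripper_width: 0.104
```

Emit:
play_rows:
  commands:
    - {"fingers":1,"tx":0,"ty":0.025,"tz":0,"ax":0,"ay":0,"az":0}
    - {"fingers":1,"tx":0,"ty":0.05,"tz":0,"ax":0,"ay":0,"az":0}
    - {"fingers":1,"tx":0,"ty":0.075,"tz":0,"ax":0,"ay":0,"az":0}
    - {"fingers":1,"tx":0,"ty":0.1,"tz":0,"ax":0,"ay":0,"az":0}
    - {"fingers":1,"tx":0,"ty":0.11,"tz":0,"ax":0,"ay":0,"az":0}

```text
time_s: 4.92
tcp_pos: [0.4185, -0.1871, 0.0395]
ee_rot: [[0.009, -0.999, 0.034], [-0.002, 0.034, 0.999], [-1.0, -0.009, -0.001]]
wrist_force: [12.1, -5.5, -15.4]
gripper_width: 0.1
```

Emit:
play_rows:
  commands:
    - {"fingers":1,"tx":0,"ty":0.003,"tz":0,"ax":0,"ay":0,"az":0}
    - {"fingers":1,"tx":0,"ty":0.003,"tz":0,"ax":0,"ay":0,"az":0}
    - {"fingers":1,"tx":0,"ty":0.003,"tz":0,"ax":0,"ay":0,"az":0}

```text
time_s: 5.17
tcp_pos: [0.4187, -0.1871, 0.0394]
ee_rot: [[0.009, -0.999, 0.034], [-0.002, 0.034, 0.999], [-1.0, -0.009, -0.002]]
wrist_force: [3.9, -5.7, -2.1]
gripper_width: 0.099
```

Emit:
play_rows:
  commands:
    - {"fingers":0.31,"tx":0,"ty":0,"tz":0,"ax":0,"ay":0,"az":0}
    - {"fingers":0.31,"tx":0,"ty":0,"tz":0,"ax":0,"ay":0,"az":0}
    - {"fingers":0.31,"tx":0,"ty":0,"tz":0,"ax":0,"ay":0,"az":0}

```text
time_s: 5.42
tcp_pos: [0.4148, -0.1861, 0.0382]
ee_rot: [[0.001, -0.999, 0.036], [0.0, 0.036, 0.999], [-1.0, -0.001, 0.0]]
wrist_force: [-0.3, -0.0, 0.3]
gripper_width: 0.244
```

Emit:
play_rows:
  commands:
    - {"fingers":0.31,"tx":-0.04,"ty":0,"tz":0,"ax":0,"ay":0,"az":0}
    - {"fingers":0.31,"tx":-0.09,"ty":0,"tz":0,"ax":0,"ay":0,"az":0}
    - {"fingers":0.31,"tx":-0.14,"ty":0,"tz":0,"ax":0,"ay":0,"az":0}
    - {"fingers":0.31,"tx":-0.16,"ty":0,"tz":0,"ax":0,"ay":0,"az":0}

```text
time_s: 5.75
tcp_pos: [0.4167, -0.1864, 0.1625]
ee_rot: [[0.008, -0.999, 0.034], [-0.002, 0.034, 0.999], [-1.0, -0.008, -0.001]]
wrist_force: [0.9, -0.1, -0.3]
gripper_width: 0.343
```

```bash
python3 - <<'E'
from h import *
print(r.sense()['joints'])
plan((.415,.156,.15),154.3,-.3)
E
```

```text
[ -3.56861594  10.05658932 -29.23012815   0.08577607 -50.26121699
   1.56103463]
{'f': -0.3, 'tx': np.float64(0.0083), 'ty': np.float64(0.0089), 'tz': np.float64(0.2281), 'ax': np.float64(0.066)}
{'f': -0.3, 'tx': np.float64(0.0083), 'ty': np.float64(0.0557), 'tz': np.float64(0.2214), 'ax': np.float64(0.066)}
```

Emit:
play_rows:
  commands:
    - {"fingers":-0.3,"tx":0.0083,"ty":0.0089,"tz":0.2281,"ax":0.066,"ay":0,"az":0}
    - {"fingers":-0.3,"tx":0.0083,"ty":0.0089,"tz":0.2281,"ax":0.066,"ay":0,"az":0}
    - {"fingers":-0.3,"tx":0.0083,"ty":0.0089,"tz":0.2281,"ax":0.066,"ay":0,"az":0}
    - {"fingers":-0.3,"tx":0.0083,"ty":0.0089,"tz":0.2281,"ax":0.066,"ay":0,"az":0}
    - {"fingers":-0.3,"tx":0.0083,"ty":0.0089,"tz":0.2281,"ax":0.066,"ay":0,"az":0}

```text
time_s: 6.17
tcp_pos: [0.4135, -0.0119, 0.1517]
ee_rot: [[0.001, -0.971, 0.237], [0.001, 0.237, 0.971], [-1.0, -0.0, 0.001]]
wrist_force: [0.0, 0.3, -0.6]
gripper_width: 0.61
```

Emit:
play_rows:
  commands:
    - {"fingers":-0.3,"tx":0.0083,"ty":0.0557,"tz":0.2214,"ax":0.066,"ay":0,"az":0}
    - {"fingers":-0.3,"tx":0.0083,"ty":0.0557,"tz":0.2214,"ax":0.066,"ay":0,"az":0}
    - {"fingers":-0.3,"tx":0.0083,"ty":0.0557,"tz":0.2214,"ax":0.066,"ay":0,"az":0}
    - {"fingers":-0.3,"tx":0.0083,"ty":0.0557,"tz":0.2214,"ax":0.066,"ay":0,"az":0}
    - {"fingers":-0.3,"tx":0.0083,"ty":0.0557,"tz":0.2214,"ax":0.066,"ay":0,"az":0}

```text
time_s: 6.58
tcp_pos: [0.4135, 0.1603, 0.1455]
ee_rot: [[0.002, -0.902, 0.431], [0.001, 0.431, 0.902], [-1.0, -0.001, 0.002]]
wrist_force: [0.9, -0.6, -0.5]
gripper_width: 0.65
```

```bash
cat >> h.py <<'E'
def wlook(names=('marker0','eraser0'),n=None):
    p=wcap(); 
    if n: save(p,n)
    for nm in names:
        for f in spotter.silhouettes(nm,p)[:6]:
            if f['region'].sum()<150: continue
            q=dict(p); v,u=np.nonzero(f['region']); X=np.array([watz(p,c,.014)[:2] for c in zip(u,v)])
            rect=cv2.minAreaRect(X.astype(np.float32)*1000); b=cv2.boxPoints(rect)/1000
            e=sorted([b[1]-b[0],b[2]-b[1]],key=np.linalg.norm)
            print(nm,round(f['score'],2),'uv',np.round(f['uv']),'xy',np.round(np.array(rect[0])/1000,4),'ang',round(np.degrees(np.arctan2(e[1][1],e[1][0]))%180,1),'L',round(np.linalg.norm(e[1]),3),round(np.linalg.norm(e[0]),3),np.median(p['image'][v,u],0))
    return p
E
python3 - <<'E'
from h import *
p=look('top'); save(p,'top1'); a=p['image'][90:330,60:500][:,:,::-1]; cv2.imwrite('pics/top1b.png',cv2.resize(a,None,fx=1.8,fy=1.8,interpolation=cv2.INTER_CUBIC))
print('wrist'); wlook(n='w2'); print(r.sense()['tcp_pos'])
E
```

```text
marker0 0.88 uv [225. 192.] xy [0.6002 0.1332] ang -51.2 L 0.111 0.031 [144. 143. 136.] 348
marker0 0.83 uv [138. 202.] xy [0.5665 0.3805] ang -118.9 L 0.11 0.027 [145. 145. 134.] 304
marker0 0.73 uv [ 96. 238.] xy [0.4698 0.4982] ang -1.5 L 0.11 0.035 [142.5 122.   29. ] 428
marker0 0.6 uv [225. 260.] xy [0.4035 0.1334] ang -115.7 L 0.064 0.027 [146. 143. 136.] 211
marker0 0.6 uv [121. 164.] xy [0.6915 0.4414] ang -150.5 L 0.119 0.028 [158.5  85.   26. ] 336
marker0 0.55 uv [143. 300.] xy [0.2823 0.3476] ang 26.0 L 0.041 0.023 [129.  72.  32.] 120
wrist
marker0 0.56 uv [276. 196.] xy [0.4131 0.1554] ang 64.8 L 0.102 0.027 [231. 233. 231.]
[0.41299618 0.15526061 0.14502458]
```

View pics/w2.png

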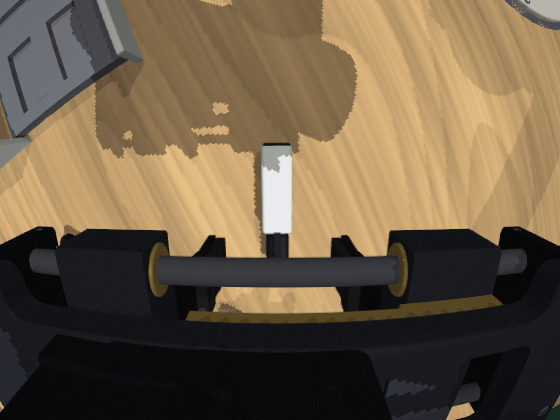

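View pics/top1b.png

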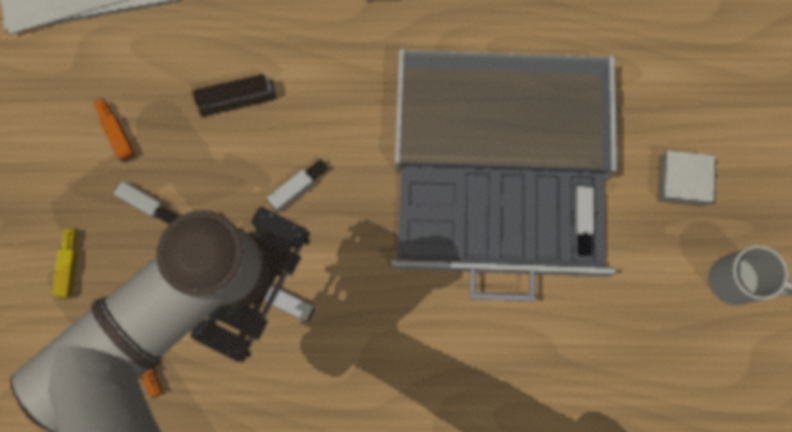

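The wrist view shows the marker lined up under the jaws, barrel at rows 145–233 and centred on column 277. The top view shows the drawer open with lane0 occupied (crop column 585) and lanes 1–3 free.

```bash
cat > model.py <<'E'
from h import *
YAW=-1.9
def drawer(handle,yaw=YAW):
    """handle = xy of handle centre; returns dict of xy of lanes/bays (drawer open or shut alike)"""
    a=np.radians(yaw); ex=np.array([np.cos(a),np.sin(a)]); ey=np.array([-ex[1],ex[0]])
    return ex,ey
E
python3 - <<'E'
from model import *
p=viewer.capture('top')
for f in spotter.silhouettes('kept0',p)[:4]:
    c,a,L,w,col,N=fit(p,f['region'],.026); print('kept',round(f['score'],2),np.round(c,4),round(a,1),round(L,3),round(w,3),N)
ex,ey=drawer(None)
C=np.array([.533,-.196])  # guess: drawer x centre of lanes; y of handle
im=cv2.resize(p['image'][170:270,270:405][:,:,::-1],None,fx=6,fy=6,interpolation=cv2.INTER_CUBIC).copy()
def box(cx,cy,lx,ly,z,col):
    P=[[ (px(p,[*(C+ex*(cx+sx*lx/2)+ey*(cy+sy*ly/2)),z])[k]-(270,170)[k]+.5)*6 for k in(0,1)] for sx,sy in((-1,-1),(1,-1),(1,1),(-1,1))]
    cv2.polylines(im,[np.int32(P)],True,col,1)
# grid assumption: overlay lanes with lane0 at y0, at floor height
y0=-.125
for i in range(4): box(0,y0+.056*i,.138,.038,.021,(0,255,0))
for i in range(2): box(-.031+.062*i,y0+.056*3+.019+.018+.037,.038,.074,.021,(0,0,255))
cv2.imwrite('pics/fit.png',im)
q=wcap()
for uv in [(277.5,145),(277,233)]: print(np.round(watz(q,uv,.024 if uv[1]>200 else .020),4))
E
```

```text
kept 0.65 [ 0.5421 -0.3218] 177.8 0.108 0.029 343
kept 0.24 [ 0.5228 -0.1948] 88.3 0.34 0.216 6613
[0.3912 0.1092 0.02  ]
[0.4238 0.1757 0.024 ]
```

View pics/fit.png

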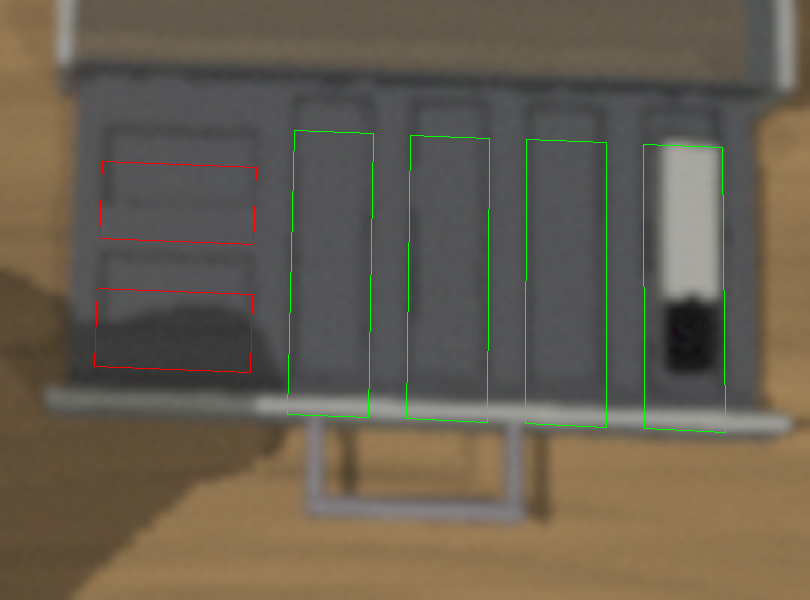

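Grid spacing matches; the overlay only needs a +16 mm shift in x, giving lane centres at x≈0.549. Next I grasp the first marker.

Emit:
play_rows:
  commands:
    - {"fingers":-0.3,"tx":0.05,"ty":-0.0013,"tz":0.0035,"ax":0,"ay":0,"az":0}
    - {"fingers":-0.3,"tx":0.1,"ty":-0.0013,"tz":0.0035,"ax":0,"ay":0,"az":0}
    - {"fingers":-0.3,"tx":0.135,"ty":-0.0013,"tz":0.0035,"ax":0,"ay":0,"az":0}
    - {"fingers":-0.3,"tx":0.1533,"ty":-0.0013,"tz":0.0035,"ax":0,"ay":0,"az":0}
    - {"fingers":-0.3,"tx":0.1533,"ty":-0.0013,"tz":0.0035,"ax":0,"ay":0,"az":0}

```text
time_s: 7.45
tcp_pos: [0.4138, 0.156, 0.0274]
ee_rot: [[-0.006, -0.9, 0.437], [-0.005, 0.437, 0.9], [-1.0, 0.003, -0.007]]
wrist_force: [-0.6, 0.0, -1.1]
gripper_width: 0.65
```

Emit:
play_rows:
  commands:
    - {"fingers":1,"tx":0,"ty":0,"tz":0,"ax":0,"ay":0,"az":0}
    - {"fingers":1,"tx":0,"ty":0,"tz":0,"ax":0,"ay":0,"az":0}
    - {"fingers":1,"tx":0,"ty":0,"tz":0,"ax":0,"ay":0,"az":0}
    - {"fingers":1,"tx":0,"ty":0,"tz":0,"ax":0,"ay":0,"az":0}
    - {"fingers":1,"tx":0,"ty":0,"tz":0,"ax":0,"ay":0,"az":0}

```text
time_s: 7.87
tcp_pos: [0.416, 0.1586, 0.0311]
ee_rot: [[0.002, -0.9, 0.435], [0.002, 0.435, 0.9], [-1.0, -0.001, 0.002]]
wrist_force: [-0.3, 0.4, 0.1]
gripper_width: 0.35
```

Emit:
play_rows:
  commands:
    - {"fingers":1,"tx":-0.02,"ty":0,"tz":0,"ax":0,"ay":0,"az":0}
    - {"fingers":1,"tx":-0.05,"ty":0,"tz":0,"ax":0,"ay":0,"az":0}
    - {"fingers":1,"tx":-0.09,"ty":0,"tz":0,"ax":0,"ay":0,"az":0}
    - {"fingers":1,"tx":-0.12,"ty":0,"tz":0,"ax":0,"ay":0,"az":0}
    - {"fingers":1,"tx":-0.13,"ty":0,"tz":0,"ax":0,"ay":0,"az":0}

```text
time_s: 8.28
tcp_pos: [0.4172, 0.1595, 0.1315]
ee_rot: [[0.006, -0.901, 0.434], [0.005, 0.434, 0.901], [-1.0, -0.004, 0.007]]
wrist_force: [0.7, 0.4, 0.2]
gripper_width: 0.291
```

```bash
python3 - <<'E'
from h import *
s=r.sense(); print(s['tcp_pos'],s['wrist_force'],s['gripper_width'])
plan((.5467,-.2655,.12),268,1,step=.15,astep=29)
E
```

```text
[0.41718153 0.1595272  0.13149448] [0.70216004 0.36910195 0.15074559] 0.2911171543822234
{'f': 1, 'tx': np.float64(0.0038), 'ty': np.float64(-0.1004), 'tz': np.float64(-0.1089), 'ax': np.float64(-0.158)}
{'f': 1, 'tx': np.float64(0.0038), 'ty': np.float64(-0.0365), 'tz': np.float64(-0.1436), 'ax': np.float64(-0.158)}
{'f': 1, 'tx': np.float64(0.0038), 'ty': np.float64(0.0363), 'tz': np.float64(-0.1436), 'ax': np.float64(-0.158)}
{'f': 1, 'tx': np.float64(0.0038), 'ty': np.float64(0.1003), 'tz': np.float64(-0.109), 'ax': np.float64(-0.158)}
```

Emit:
play_rows:
  commands:
    - {"fingers":1,"tx":0.001,"ty":-0.025,"tz":-0.027,"ax":-0.032,"ay":0,"az":0}
    - {"fingers":1,"tx":0.002,"ty":-0.05,"tz":-0.054,"ax":-0.064,"ay":0,"az":0}
    - {"fingers":1,"tx":0.003,"ty":-0.075,"tz":-0.081,"ax":-0.096,"ay":0,"az":0}
    - {"fingers":1,"tx":0.0038,"ty":-0.1004,"tz":-0.1089,"ax":-0.128,"ay":0,"az":0}
    - {"fingers":1,"tx":0.0038,"ty":-0.1004,"tz":-0.1089,"ax":-0.158,"ay":0,"az":0}

```text
time_s: 8.7
tcp_pos: [0.4476, 0.0488, 0.1243]
ee_rot: [[-0.001, -0.999, -0.047], [-0.001, -0.047, 0.999], [-1.0, 0.001, -0.001]]
wrist_force: [-0.0, -0.2, 0.2]
gripper_width: 0.286
```

Emit:
play_rows:
  commands:
    - {"fingers":1,"tx":0.001,"ty":-0.009,"tz":-0.036,"ax":-0.032,"ay":0,"az":0}
    - {"fingers":1,"tx":0.002,"ty":-0.018,"tz":-0.072,"ax":-0.064,"ay":0,"az":0}
    - {"fingers":1,"tx":0.003,"ty":-0.027,"tz":-0.108,"ax":-0.096,"ay":0,"az":0}
    - {"fingers":1,"tx":0.0038,"ty":-0.0365,"tz":-0.1436,"ax":-0.128,"ay":0,"az":0}
    - {"fingers":1,"tx":0.0038,"ty":-0.0365,"tz":-0.1436,"ax":-0.158,"ay":0,"az":0}

```text
time_s: 9.12
tcp_pos: [0.4807, -0.0574, 0.1214]
ee_rot: [[-0.0, -0.856, -0.517], [-0.0, -0.517, 0.856], [-1.0, 0.001, -0.0]]
wrist_force: [-0.1, 0.6, -0.6]
gripper_width: 0.288
```

Emit:
play_rows:
  commands:
    - {"fingers":1,"tx":0.001,"ty":0.009,"tz":-0.036,"ax":-0.032,"ay":0,"az":0}
    - {"fingers":1,"tx":0.002,"ty":0.018,"tz":-0.072,"ax":-0.064,"ay":0,"az":0}
    - {"fingers":1,"tx":0.003,"ty":0.027,"tz":-0.108,"ax":-0.096,"ay":0,"az":0}
    - {"fingers":1,"tx":0.0038,"ty":0.0363,"tz":-0.1436,"ax":-0.128,"ay":0,"az":0}
    - {"fingers":1,"tx":0.0038,"ty":0.0363,"tz":-0.1436,"ax":-0.158,"ay":0,"az":0}

```text
time_s: 9.53
tcp_pos: [0.5133, -0.1639, 0.1184]
ee_rot: [[0.0, -0.506, -0.863], [-0.001, -0.863, 0.506], [-1.0, 0.0, -0.001]]
wrist_force: [-0.5, 1.0, -0.2]
gripper_width: 0.29
```

Emit:
play_rows:
  commands:
    - {"fingers":1,"tx":0.001,"ty":0.025,"tz":-0.027,"ax":-0.032,"ay":0,"az":0}
    - {"fingers":1,"tx":0.002,"ty":0.05,"tz":-0.054,"ax":-0.064,"ay":0,"az":0}
    - {"fingers":1,"tx":0.003,"ty":0.075,"tz":-0.081,"ax":-0.096,"ay":0,"az":0}
    - {"fingers":1,"tx":0.0038,"ty":0.1003,"tz":-0.109,"ax":-0.128,"ay":0,"az":0}
    - {"fingers":1,"tx":0.0038,"ty":0.1003,"tz":-0.109,"ax":-0.158,"ay":0,"az":0}

```text
time_s: 9.95
tcp_pos: [0.5457, -0.2707, 0.1154]
ee_rot: [[0.001, -0.034, -0.999], [-0.001, -0.999, 0.034], [-1.0, 0.001, -0.001]]
wrist_force: [0.3, -0.5, 0.2]
gripper_width: 0.289
```

```bash
python3 - <<'E'
from model import *
s=r.sense(); p=wcap(); save(p,'w3'); 
C=np.array([.549,-.1965]); ex,ey=drawer(None)
im=p['image'][:,:,::-1].copy()
def box(cx,cy,lx,ly,z,col):
    P=[]
    for sx,sy in((-1,-1),(1,-1),(1,1),(-1,1)): P.append(wpx(p,[*(C+ex*(cx+sx*lx/2)+ey*(cy+sy*ly/2)),z]))
    cv2.polylines(im,[np.int32(P)],True,col,1)
for i in range(4): box(0,-.125+.056*i,.138,.038,.021,(0,255,0))
for i in range(2): box(-.031+.062*i,.117,.038,.074,.021,(0,0,255))
cv2.imwrite('pics/w3b.png',cv2.resize(im,None,fx=1.4,fy=1.4))
plan((.5467,-.2655,.042),268,1)
print(s['tcp_pos'],s['gripper_width'],np.degrees(np.arctan2(*np.array(s['ee_rot'])[:2,1][::-1])))
E
```

```text
{'f': 1, 'tx': np.float64(0.0975), 'ty': np.float64(-0.0046), 'tz': np.float64(-0.0025), 'ax': np.float64(0.0013)}
[ 0.54574247 -0.27066097  0.11536492] 0.2894455459783756 -91.94154326338867
```

View pics/w3b.png

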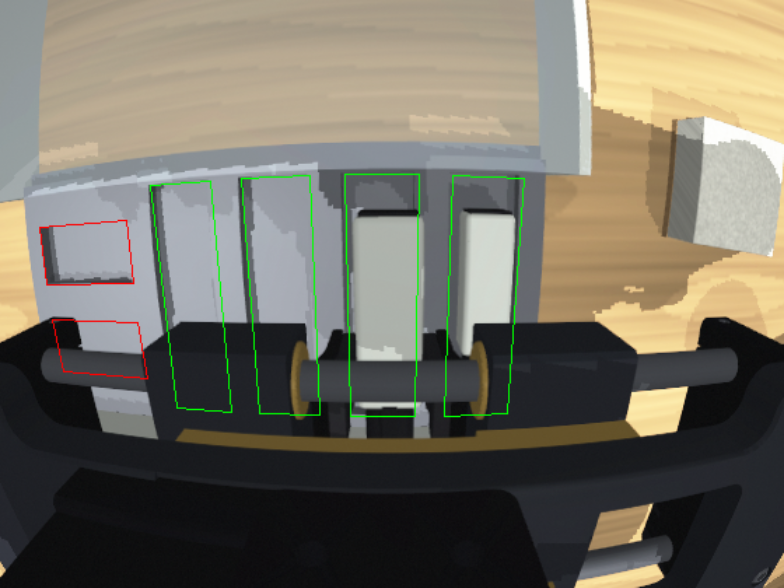

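Emit:
play_rows:
  commands:
    - {"fingers":1,"tx":0.02,"ty":-0.005,"tz":-0.0012,"ax":0,"ay":0,"az":0}
    - {"fingers":1,"tx":0.045,"ty":-0.005,"tz":-0.0012,"ax":0,"ay":0,"az":0}
    - {"fingers":1,"tx":0.07,"ty":-0.005,"tz":-0.0012,"ax":0,"ay":0,"az":0}
    - {"fingers":1,"tx":0.09,"ty":-0.005,"tz":-0.0012,"ax":0,"ay":0,"az":0}
    - {"fingers":1,"tx":0.0975,"ty":-0.005,"tz":-0.0012,"ax":0,"ay":0,"az":0}

```text
time_s: 10.42
tcp_pos: [0.5495, -0.2626, 0.0472]
ee_rot: [[0.007, -0.033, -0.999], [-0.002, -0.999, 0.033], [-1.0, 0.002, -0.007]]
wrist_force: [-0.6, 12.9, 37.3]
gripper_width: 0.295
```

Emit:
play_rows:
  commands:
    - {"fingers":1,"tx":0,"ty":0,"tz":0,"ax":0,"ay":0,"az":0}
    - {"fingers":1,"tx":0,"ty":0,"tz":0,"ax":0,"ay":0,"az":0}

```text
time_s: 10.58
tcp_pos: [0.55, -0.2626, 0.0473]
ee_rot: [[0.01, -0.034, -0.999], [-0.003, -0.999, 0.034], [-1.0, 0.002, -0.01]]
wrist_force: [1.8, 4.2, 14.2]
gripper_width: 0.29
```

Emit:
play_rows:
  commands:
    - {"fingers":1,"tx":-0.02,"ty":0,"tz":0,"ax":0,"ay":0,"az":0}
    - {"fingers":1,"tx":-0.02,"ty":0.006,"tz":0,"ax":0,"ay":0,"az":0}
    - {"fingers":1,"tx":-0.02,"ty":0.006,"tz":0,"ax":0,"ay":0,"az":0}
    - {"fingers":1,"tx":-0.02,"ty":0.006,"tz":0,"ax":0,"ay":0,"az":0}

```text
time_s: 10.92
tcp_pos: [0.5449, -0.2675, 0.0573]
ee_rot: [[-0.001, -0.037, -0.999], [0.001, -0.999, 0.037], [-1.0, -0.001, 0.001]]
wrist_force: [-0.6, -0.2, -0.3]
gripper_width: 0.293
```

```bash
python3 - <<'E'
from h import *
s=r.sense(); p=wcap(); cv2.imwrite('pics/w4.png',cv2.resize(p['image'][100:320,80:420][:,:,::-1],None,fx=2.3,fy=2.3,interpolation=cv2.INTER_CUBIC))
print(s['tcp_pos'],s['wrist_force'],s['gripper_width'])
E
```

```text
[ 0.54485243 -0.26747435  0.05727356] [-0.63071825 -0.16864557 -0.26863361] 0.29292921873476313
```

View pics/w4.png

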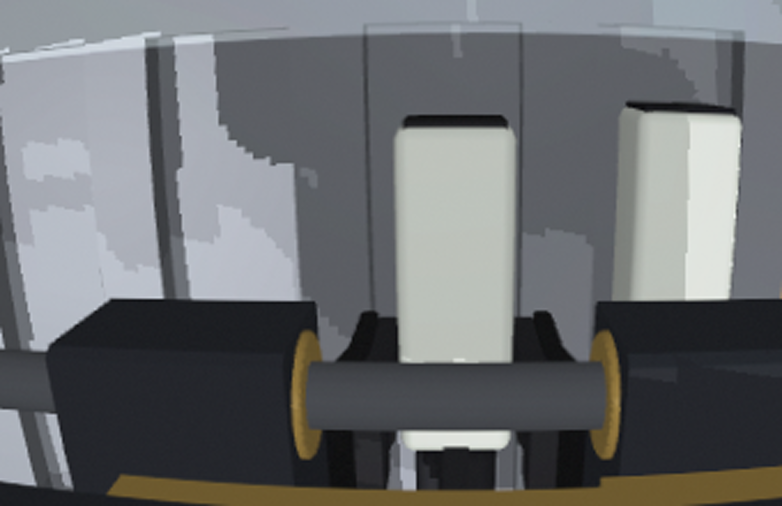

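The jaws are fine, but the marker droops tail-down by about 10–15° because I lifted before the grip was firm. It is over lane1 (edges at crop columns 367 and 521). I shift 4 mm left, lower until the tail touches, release so it settles flat, and check.

Emit:
play_rows:
  commands:
    - {"fingers":1,"tx":0.003,"ty":-0.005,"tz":0,"ax":0,"ay":0,"az":0}
    - {"fingers":1,"tx":0.008,"ty":-0.005,"tz":0,"ax":0,"ay":0,"az":0}
    - {"fingers":1,"tx":0.012,"ty":-0.005,"tz":0,"ax":0,"ay":0,"az":0}
    - {"fingers":1,"tx":0.015,"ty":-0.005,"tz":0,"ax":0,"ay":0,"az":0}
    - {"fingers":1,"tx":0.017,"ty":-0.005,"tz":0,"ax":0,"ay":0,"az":0}

```text
time_s: 11.38
tcp_pos: [0.5475, -0.2637, 0.0473]
ee_rot: [[0.003, -0.034, -0.999], [-0.001, -0.999, 0.034], [-1.0, 0.001, -0.003]]
wrist_force: [-1.7, 6.2, 17.4]
gripper_width: 0.292
```

Emit:
play_rows:
  commands:
    - {"fingers":0.4,"tx":0,"ty":0,"tz":0,"ax":0,"ay":0,"az":0}
    - {"fingers":0.2,"tx":0,"ty":0,"tz":0,"ax":0,"ay":0,"az":0}
    - {"fingers":0.15,"tx":0,"ty":0,"tz":0,"ax":0,"ay":0,"az":0}
    - {"fingers":0.15,"tx":0,"ty":0,"tz":0,"ax":0,"ay":0,"az":0}

```text
time_s: 11.72
tcp_pos: [0.5453, -0.2639, 0.0447]
ee_rot: [[-0.001, -0.036, -0.999], [0.0, -0.999, 0.036], [-1.0, -0.0, 0.001]]
wrist_force: [-0.1, -0.5, 1.1]
gripper_width: 0.402
```

Emit:
play_rows:
  commands:
    - {"fingers":0.15,"tx":-0.03,"ty":0,"tz":0,"ax":0,"ay":0,"az":0}
    - {"fingers":0.15,"tx":-0.07,"ty":0,"tz":0,"ax":0,"ay":0,"az":0}
    - {"fingers":0.15,"tx":-0.11,"ty":0,"tz":0,"ax":0,"ay":0,"az":0}
    - {"fingers":0.15,"tx":-0.13,"ty":0,"tz":0,"ax":0,"ay":0,"az":0}
    - {"fingers":0.15,"tx":-0.13,"ty":0,"tz":0,"ax":0,"ay":0,"az":0}

```text
time_s: 12.13
tcp_pos: [0.5479, -0.2649, 0.1469]
ee_rot: [[0.007, -0.035, -0.999], [-0.003, -0.999, 0.035], [-1.0, 0.002, -0.008]]
wrist_force: [0.9, 0.4, 0.0]
gripper_width: 0.423
```

```bash
python3 - <<'E'
from h import *
s=r.sense(); p=wcap(); cv2.imwrite('pics/w5.png',cv2.resize(p['image'][60:320,80:420][:,:,::-1],None,fx=2.2,fy=2.2,interpolation=cv2.INTER_CUBIC))
print(s['tcp_pos'],s['gripper_width'])
look('top')
print('target marker2'); plan((.600,.134,.14),220,0,step=.2)
E
```

```text
[ 0.54794034 -0.26485924  0.14692268] 0.4226866587863234
marker0 0.9 uv [226. 189.] xy [0.6011 0.133 ] ang -48.9 L 0.109 0.029 [142. 141. 133.] 323
marker0 0.88 uv [140. 203.] xy [0.5662 0.3773] ang -119.4 L 0.112 0.024 [155.5 153.  149. ] 278
marker0 0.85 uv [121. 163.] xy [0.6901 0.4412] ang -148.9 L 0.119 0.027 [156.  84.  25.] 325
marker0 0.82 uv [140. 290.] xy [0.3143 0.3656] ang -151.4 L 0.113 0.032 [155.  90.  31.] 424
marker0 0.72 uv [ 96. 239.] xy [0.47  0.499] ang -1.8 L 0.116 0.041 [146. 127.  30.] 500
marker0 0.71 uv [364. 215.] xy [ 0.5248 -0.2666] ang 178.4 L 0.053 0.029 [69. 71. 69.] 149
marker0 0.42 uv [356. 224.] xy [ 0.5127 -0.1894] ang -106.4 L 0.366 0.154 [80. 80. 81.] 1680
eraser0 0.55 uv [154. 246.] xy [0.4393 0.3261] ang -89.5 L 0.064 0.029 [123. 100.  70.] 231
eraser0 0.51 uv [179. 222.] xy [0.5235 0.2631] ang -148.0 L 0.061 0.026 [133. 106.  73.] 187
target marker2
{'f': 0, 'tx': np.float64(0.0008), 'ty': np.float64(-0.2663), 'tz': np.float64(-0.0274), 'ax': np.float64(0.1332)}
{'f': 0, 'tx': np.float64(0.0008), 'ty': np.float64(-0.2544), 'tz': np.float64(0.0832), 'ax': np.float64(0.1332)}
```

View pics/w5.png

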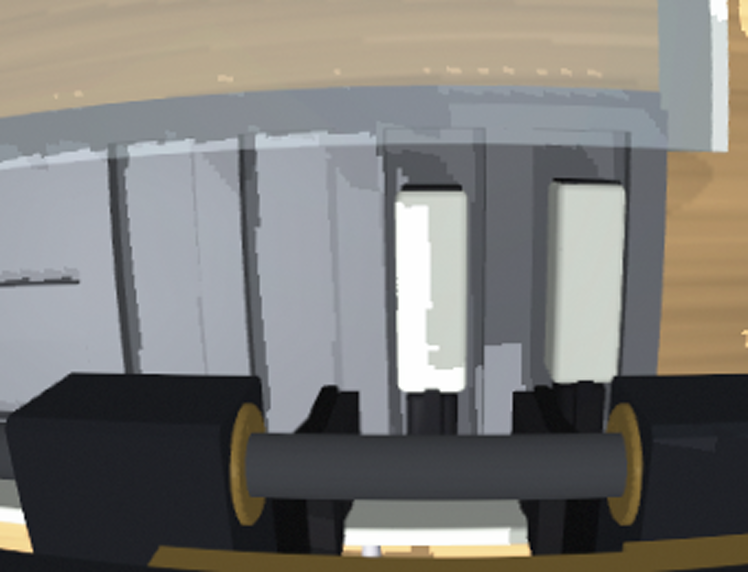

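Marker lies flat in lane1, level with the kept one, both caps towards the front. On to marker 2.

Emit:
play_rows:
  commands:
    - {"fingers":0,"tx":0.0008,"ty":-0.2663,"tz":-0.0274,"ax":0.1332,"ay":0,"az":0}
    - {"fingers":0,"tx":0.0008,"ty":-0.2663,"tz":-0.0274,"ax":0.1332,"ay":0,"az":0}
    - {"fingers":0,"tx":0.0008,"ty":-0.2663,"tz":-0.0274,"ax":0.1332,"ay":0,"az":0}
    - {"fingers":0,"tx":0.0008,"ty":-0.2663,"tz":-0.0274,"ax":0.1332,"ay":0,"az":0}
    - {"fingers":0,"tx":0.0008,"ty":-0.2663,"tz":-0.0274,"ax":0.1332,"ay":0,"az":0}

```text
time_s: 12.75
tcp_pos: [0.5722, -0.0652, 0.1405]
ee_rot: [[-0.003, -0.441, -0.897], [-0.0, -0.897, 0.441], [-1.0, 0.002, 0.003]]
wrist_force: [0.8, -0.2, 0.6]
gripper_width: 0.498
```

Emit:
play_rows:
  commands:
    - {"fingers":0,"tx":0.0008,"ty":-0.2544,"tz":0.0832,"ax":0.1332,"ay":0,"az":0}
    - {"fingers":0,"tx":0.0008,"ty":-0.2544,"tz":0.0832,"ax":0.1332,"ay":0,"az":0}
    - {"fingers":0,"tx":0.0008,"ty":-0.2544,"tz":0.0832,"ax":0.1332,"ay":0,"az":0}
    - {"fingers":0,"tx":0.0008,"ty":-0.2544,"tz":0.0832,"ax":0.1332,"ay":0,"az":0}
    - {"fingers":0,"tx":0.0008,"ty":-0.2544,"tz":0.0832,"ax":0.1332,"ay":0,"az":0}

```text
time_s: 13.17
tcp_pos: [0.5998, 0.1339, 0.1398]
ee_rot: [[-0.003, -0.767, -0.641], [-0.002, -0.641, 0.767], [-1.0, 0.003, 0.001]]
wrist_force: [1.1, -0.1, 0.1]
gripper_width: 0.499
```

Emit:
play_rows:
  commands:
    - {"fingers":0,"tx":0,"ty":0,"tz":0,"ax":0,"ay":0,"az":0}
    - {"fingers":0,"tx":0,"ty":0,"tz":0,"ax":0,"ay":0,"az":0}

```text
time_s: 13.33
tcp_pos: [0.6, 0.1342, 0.1395]
ee_rot: [[-0.003, -0.764, -0.646], [-0.001, -0.646, 0.764], [-1.0, 0.003, 0.001]]
wrist_force: [0.1, 0.5, -0.2]
gripper_width: 0.501
```

```bash
cat >> h.py <<'E'
def barrel(p,xy,z=.022):
    """white barrel top near xy in a wrist picture: tail and cap-end midpoints, origin, cap angle"""
    c=wpx(p,[*xy,z]); im=p['image'].astype(int); m=((im.min(2)>150)&(im.max(2)-im.min(2)<30)).astype(np.uint8)
    n,l,st,ce=cv2.connectedComponentsWithStats(m); 
    ids=[i for i in range(1,n) if st[i,4]>300]; 
    for i in ids:
        v,u=np.nonzero(l==i); X=np.array([watz(p,q,.024)[:2] for q in zip(u,v)])
        (cx,cy),_,_=re=cv2.minAreaRect(X.astype(np.float32)*1000); b=cv2.boxPoints(re)/1000; e=sorted([b[1]-b[0],b[2]-b[1]],key=np.linalg.norm)
        if np.hypot(cx/1000-xy[0],cy/1000-xy[1])<.09: print('white',np.round([cx/1000,cy/1000],4),'ang',round(np.degrees(np.arctan2(e[1][1],e[1][0]))%180,1),'LxW',np.round([np.linalg.norm(e[1]),np.linalg.norm(e[0])],4),'ends',np.round((b[0]+b[3])/2,4) if np.linalg.norm(b[1]-b[0])>np.linalg.norm(b[2]-b[1]) else np.round((b[0]+b[1])/2,4),'px',ce[i].round())
E
python3 - <<'E'
from h import *
p=wlook(n='w6'); barrel(p,(.597,.138)); print(r.sense()['tcp_pos'],r.sense()['ee_rot'][:2,1]) 
look('top')
E
```

```text
marker0 0.64 uv [276. 206.] xy [0.6043 0.1332] ang 130.0 L 0.101 0.027 [245. 247. 244.]
marker0 0.46 uv [487.  69.] xy [ 0.5299 -0.1367] ang 85.4 L 0.238 0.173 [113. 117. 123.]
white [0.5949 0.1442] ang 130.2 LxW [0.0623 0.0251] ends [0.5748 0.168 ] px [276. 221.]
[0.59996974 0.13110276 0.1404447 ] [-0.7663916  -0.64236813]
marker0 0.93 uv [363. 206.] xy [ 0.5516 -0.2672] ang 178.1 L 0.113 0.029 [138. 138. 132.] 362
marker0 0.82 uv [ 97. 235.] xy [0.4702 0.4982] ang -1.8 L 0.115 0.035 [145. 123.  31.] 447
marker0 0.64 uv [217. 199.] xy [0.5746 0.1667] ang -140.6 L 0.033 0.027 [147. 145. 138.] 99
marker0 0.58 uv [114. 147.] xy [0.7323 0.4663] ang -133.7 L 0.02 0.017 [139.5  76.   30.5] 38
eraser0 0.6 uv [181. 221.] xy [0.5242 0.2645] ang -148.3 L 0.067 0.031 [137. 109.  77.] 231
```

Emit:
play_rows:
  commands:
    - {"fingers":0,"tx":0.05,"ty":-0.0016,"tz":0.0082,"ax":0,"ay":0,"az":0}
    - {"fingers":0,"tx":0.095,"ty":-0.0016,"tz":0.0082,"ax":0,"ay":0,"az":0}
    - {"fingers":0,"tx":0.13,"ty":-0.0016,"tz":0.0082,"ax":0,"ay":0,"az":0}
    - {"fingers":0,"tx":0.1467,"ty":-0.0016,"tz":0.0082,"ax":0,"ay":0,"az":0}
    - {"fingers":0,"tx":0.1467,"ty":-0.0016,"tz":0.0082,"ax":0,"ay":0,"az":0}

```text
time_s: 14.05
tcp_pos: [0.5953, 0.1355, 0.028]
ee_rot: [[-0.007, -0.767, -0.641], [-0.003, -0.641, 0.767], [-1.0, 0.007, 0.002]]
wrist_force: [-0.0, 0.2, 0.5]
gripper_width: 0.501
```

Emit:
play_rows:
  commands:
    - {"fingers":1,"tx":0,"ty":0,"tz":0,"ax":0,"ay":0,"az":0}
    - {"fingers":1,"tx":0,"ty":0,"tz":0,"ax":0,"ay":0,"az":0}
    - {"fingers":1,"tx":0,"ty":0,"tz":0,"ax":0,"ay":0,"az":0}
    - {"fingers":1,"tx":0,"ty":0,"tz":0,"ax":0,"ay":0,"az":0}
    - {"fingers":1,"tx":0,"ty":0,"tz":0,"ax":0,"ay":0,"az":0}

```text
time_s: 14.47
tcp_pos: [0.5986, 0.1379, 0.0333]
ee_rot: [[0.003, -0.766, -0.643], [0.001, -0.643, 0.766], [-1.0, -0.003, -0.001]]
wrist_force: [-0.6, -1.0, 4.2]
gripper_width: 0.291
```

Emit:
play_rows:
  commands:
    - {"fingers":1,"tx":0,"ty":0,"tz":0,"ax":0,"ay":0,"az":0}
    - {"fingers":1,"tx":0,"ty":0,"tz":0,"ax":0,"ay":0,"az":0}
    - {"fingers":1,"tx":0,"ty":0,"tz":0,"ax":0,"ay":0,"az":0}

```text
time_s: 14.72
tcp_pos: [0.5986, 0.1379, 0.0333]
ee_rot: [[0.003, -0.765, -0.644], [0.001, -0.644, 0.765], [-1.0, -0.002, -0.001]]
wrist_force: [-0.9, -0.6, 5.7]
gripper_width: 0.294
```

Emit:
play_rows:
  commands:
    - {"fingers":1,"tx":-0.02,"ty":0,"tz":0,"ax":0,"ay":0,"az":0}
    - {"fingers":1,"tx":-0.05,"ty":0,"tz":0,"ax":0,"ay":0,"az":0}
    - {"fingers":1,"tx":-0.08,"ty":0,"tz":0,"ax":0,"ay":0,"az":0}
    - {"fingers":1,"tx":-0.11,"ty":0,"tz":0,"ax":0,"ay":0,"az":0}
    - {"fingers":1,"tx":-0.12,"ty":0,"tz":0,"ax":0,"ay":0,"az":0}

```text
time_s: 15.13
tcp_pos: [0.5994, 0.1384, 0.1253]
ee_rot: [[0.006, -0.765, -0.644], [0.002, -0.644, 0.765], [-1.0, -0.006, -0.002]]
wrist_force: [0.2, 0.9, 0.3]
gripper_width: 0.296
```

```bash
python3 - <<'E'
from h import *
s=r.sense(); print(s['tcp_pos'],s['gripper_width'])
# commanded ~ (.597,.1395,.120) yaw 220; origin ahead of the grip by 6 mm towards -x in the drawer
plan((.556,-.209,.12),88,1,step=.15,astep=27,P=(.597,.1395,.12),R=220)
E
```

```text
[0.5993597  0.13840865 0.12531804] 0.296265927507144
{'f': 1, 'tx': np.float64(0.0), 'ty': np.float64(0.0681), 'tz': np.float64(-0.0642), 'ax': 0.1467}
{'f': 1, 'tx': np.float64(0.0), 'ty': np.float64(0.0325), 'tz': np.float64(-0.0878), 'ax': 0.1467}
{'f': 1, 'tx': np.float64(0.0), 'ty': np.float64(-0.0099), 'tz': np.float64(-0.093), 'ax': 0.1467}
{'f': 1, 'tx': np.float64(0.0), 'ty': np.float64(-0.0503), 'tz': np.float64(-0.0789), 'ax': 0.1467}
{'f': 1, 'tx': np.float64(0.0), 'ty': np.float64(-0.0801), 'tz': np.float64(-0.0483), 'ax': 0.1467}
```

Emit:
play_rows:
  commands:
    - {"fingers":1,"tx":0,"ty":0.017,"tz":-0.016,"ax":0.03,"ay":0,"az":0}
    - {"fingers":1,"tx":0,"ty":0.034,"tz":-0.032,"ax":0.06,"ay":0,"az":0}
    - {"fingers":1,"tx":0,"ty":0.051,"tz":-0.048,"ax":0.09,"ay":0,"az":0}
    - {"fingers":1,"tx":0,"ty":0.0681,"tz":-0.0642,"ax":0.12,"ay":0,"az":0}
    - {"fingers":1,"tx":0,"ty":0.0681,"tz":-0.0642,"ax":0.1467,"ay":0,"az":0}

```text
time_s: 15.55
tcp_pos: [0.5881, 0.0655, 0.1206]
ee_rot: [[-0.003, -0.974, -0.228], [-0.0, -0.228, 0.974], [-1.0, 0.003, 0.0]]
wrist_force: [-0.1, 1.3, -0.7]
gripper_width: 0.295
```

Emit:
play_rows:
  commands:
    - {"fingers":1,"tx":0,"ty":0.008,"tz":-0.022,"ax":0.03,"ay":0,"az":0}
    - {"fingers":1,"tx":0,"ty":0.016,"tz":-0.044,"ax":0.06,"ay":0,"az":0}
    - {"fingers":1,"tx":0,"ty":0.024,"tz":-0.066,"ax":0.09,"ay":0,"az":0}
    - {"fingers":1,"tx":0,"ty":0.0325,"tz":-0.0878,"ax":0.12,"ay":0,"az":0}
    - {"fingers":1,"tx":0,"ty":0.0325,"tz":-0.0878,"ax":0.1467,"ay":0,"az":0}

```text
time_s: 15.97
tcp_pos: [0.5799, -0.0042, 0.1206]
ee_rot: [[-0.003, -0.973, 0.229], [-0.0, 0.229, 0.973], [-1.0, 0.002, -0.001]]
wrist_force: [0.0, 0.2, -0.9]
gripper_width: 0.291
```

Emit:
play_rows:
  commands:
    - {"fingers":1,"tx":0,"ty":-0.0025,"tz":-0.023,"ax":0.03,"ay":0,"az":0}
    - {"fingers":1,"tx":0,"ty":-0.005,"tz":-0.046,"ax":0.06,"ay":0,"az":0}
    - {"fingers":1,"tx":0,"ty":-0.0075,"tz":-0.07,"ax":0.09,"ay":0,"az":0}
    - {"fingers":1,"tx":0,"ty":-0.0099,"tz":-0.093,"ax":0.12,"ay":0,"az":0}
    - {"fingers":1,"tx":0,"ty":-0.0099,"tz":-0.093,"ax":0.1467,"ay":0,"az":0}

```text
time_s: 16.38
tcp_pos: [0.5718, -0.0737, 0.1206]
ee_rot: [[-0.002, -0.77, 0.638], [0.0, 0.638, 0.77], [-1.0, 0.002, -0.001]]
wrist_force: [0.2, 0.4, 0.2]
gripper_width: 0.291
```

Emit:
play_rows:
  commands:
    - {"fingers":1,"tx":0,"ty":-0.0125,"tz":-0.02,"ax":0.03,"ay":0,"az":0}
    - {"fingers":1,"tx":0,"ty":-0.025,"tz":-0.04,"ax":0.06,"ay":0,"az":0}
    - {"fingers":1,"tx":0,"ty":-0.0375,"tz":-0.06,"ax":0.09,"ay":0,"az":0}
    - {"fingers":1,"tx":0,"ty":-0.0503,"tz":-0.0789,"ax":0.12,"ay":0,"az":0}
    - {"fingers":1,"tx":0,"ty":-0.0503,"tz":-0.0789,"ax":0.1467,"ay":0,"az":0}

```text
time_s: 16.8
tcp_pos: [0.5639, -0.1433, 0.1206]
ee_rot: [[-0.002, -0.406, 0.914], [0.0, 0.914, 0.406], [-1.0, 0.001, -0.002]]
wrist_force: [0.8, -0.7, -0.6]
gripper_width: 0.293
```

Emit:
play_rows:
  commands:
    - {"fingers":1,"tx":0,"ty":-0.02,"tz":-0.012,"ax":0.03,"ay":0,"az":0}
    - {"fingers":1,"tx":0,"ty":-0.04,"tz":-0.024,"ax":0.06,"ay":0,"az":0}
    - {"fingers":1,"tx":0,"ty":-0.06,"tz":-0.036,"ax":0.09,"ay":0,"az":0}
    - {"fingers":1,"tx":0,"ty":-0.0801,"tz":-0.0483,"ax":0.12,"ay":0,"az":0}
    - {"fingers":1,"tx":0,"ty":-0.0801,"tz":-0.0483,"ax":0.1467,"ay":0,"az":0}

```text
time_s: 17.22
tcp_pos: [0.5558, -0.213, 0.1205]
ee_rot: [[-0.001, 0.042, 0.999], [0.0, 0.999, -0.042], [-1.0, 0.0, -0.002]]
wrist_force: [-0.1, 0.8, 0.9]
gripper_width: 0.298
```

Emit:
play_rows:
  commands:
    - {"fingers":1,"tx":0,"ty":0,"tz":0,"ax":0,"ay":0,"az":0}
    - {"fingers":1,"tx":0,"ty":0,"tz":0,"ax":0,"ay":0,"az":0}

```text
time_s: 17.38
tcp_pos: [0.5564, -0.2108, 0.1209]
ee_rot: [[-0.001, 0.033, 0.999], [0.0, 0.999, -0.033], [-1.0, 0.0, -0.001]]
wrist_force: [0.6, 0.9, -1.0]
gripper_width: 0.292
```

```bash
python3 - <<'E'
from h import *
s=r.sense(); p=wcap(); im=p['image'][100:320,100:440][:,:,::-1].copy()
for i in (1,2,3):
    for sy in(-1,1):
        P=[wpx(p,[.549+sx*.069,-.1955-.125+.056*i+sy*.019+sx*.069*-.033,.021])-[100,100] for sx in(-1,1)]
        cv2.line(im,*[tuple(int(a) for a in q) for q in P],(0,255,0),1)
cv2.imwrite('pics/w7.png',cv2.resize(im,None,fx=2.2,fy=2.2)); barrel(p,(.53,-.2),.1)
print(s['tcp_pos'],s['gripper_width'],s['ee_rot'][:2,1])
E
```

```text
white [ 0.4467 -0.1858] ang 88.4 LxW [0.3752 0.0559] ends [ 0.4413 -0.3733] px [298.  86.]
white [ 0.517  -0.2339] ang 178.4 LxW [0.0573 0.0166] ends [ 0.4883 -0.2332] px [245. 159.]
white [ 0.5308 -0.1791] ang 178.0 LxW [0.0826 0.0176] ends [ 0.4895 -0.1777] px [317. 163.]
white [ 0.5022 -0.206 ] ang 88.5 LxW [0.0286 0.0162] ends [ 0.5019 -0.2202] px [281. 139.]
white [ 0.5326 -0.1536] ang 179.5 LxW [0.0738 0.0279] ends [ 0.4957 -0.1532] px [350. 178.]
white [ 0.5577 -0.2645] ang 178.1 LxW [0.0607 0.026 ] ends [ 0.5274 -0.2634] px [207. 210.]
white [ 0.5715 -0.2096] ang 88.1 LxW [0.0385 0.0377] ends [ 0.5708 -0.2289] px [277. 235.]
[ 0.55636139 -0.21075786  0.12086349] 0.2916265839237053 [0.03336435 0.99944315]
```

View pics/w7.png

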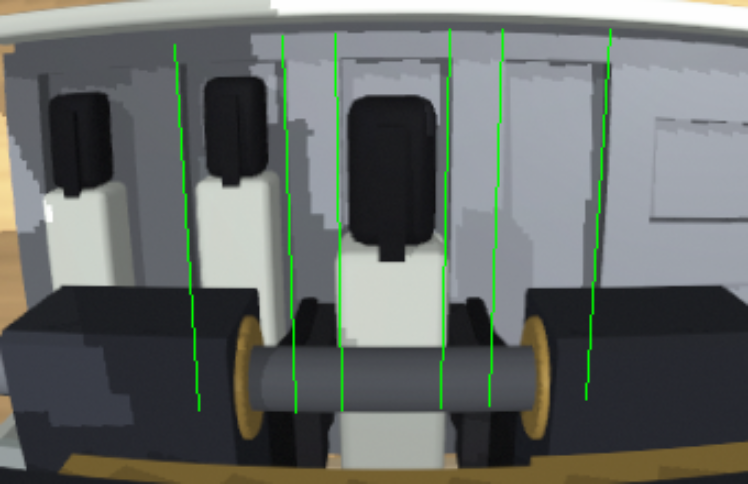

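```bash
python3 - <<'E'
from h import *
p=wcap()
for uv in [(395,62),(450,62),(342,62),(690,122),(690,219),(655,120),(650,218)]:
    print(uv,np.round(watz(p,(uv[0]/2.2+100,uv[1]/2.2+100),.021),4))
E
```

```text
(395, 62) [ 0.4908 -0.2053  0.021 ]
(450, 62) [ 0.4912 -0.1869  0.021 ]
(342, 62) [ 0.4901 -0.2231  0.021 ]
(690, 122) [ 0.5121 -0.1     0.021 ]
(690, 219) [ 0.5478 -0.0984  0.021 ]
(655, 120) [ 0.5115 -0.1139  0.021 ]
(650, 218) [ 0.547  -0.1146  0.021 ]
```

```bash
python3 - <<'E'
from h import *
p=wcap(); M=np.eye(4); M[:3,:3]=[[.004,-.035,-.999],[-.001,-.999,.035],[-1,.001,-.004]]; M[:3,3]=[.5472,-.2645,.1469]
p=dict(p); p['W']=M@np.array(p['mount'])
for uv in [(435,130),(395,130),(480,130),(430,187),(435,388)]:
    print(uv,np.round(watz(p,(uv[0]/2.2+80,uv[1]/2.2+60),.021 if uv[1]<150 else .034),4))
E
```

```text
(435, 130) [ 0.621  -0.2688  0.021 ]
(395, 130) [ 0.6216 -0.254   0.021 ]
(480, 130) [ 0.6205 -0.2855  0.021 ]
(430, 187) [ 0.6003 -0.2663  0.034 ]
(435, 388) [ 0.5255 -0.2655  0.034 ]
```

Emit:
play_rows:
  commands:
    - {"fingers":1,"tx":0.02,"ty":0,"tz":0.0053,"ax":0,"ay":0,"az":0}
    - {"fingers":1,"tx":0.045,"ty":0,"tz":0.0053,"ax":0,"ay":0,"az":0}
    - {"fingers":1,"tx":0.07,"ty":0,"tz":0.0053,"ax":0,"ay":0,"az":0}
    - {"fingers":1,"tx":0.09,"ty":0,"tz":0.0053,"ax":0,"ay":0,"az":0}
    - {"fingers":1,"tx":0.1,"ty":0,"tz":0.0053,"ax":0,"ay":0,"az":0}

```text
time_s: 17.95
tcp_pos: [0.5598, -0.2102, 0.0448]
ee_rot: [[-0.003, 0.033, 0.999], [0.001, 0.999, -0.033], [-1.0, 0.001, -0.003]]
wrist_force: [-7.8, 9.6, 38.9]
gripper_width: 0.292
```

Emit:
play_rows:
  commands:
    - {"fingers":1,"tx":0,"ty":0,"tz":0,"ax":0,"ay":0,"az":0}
    - {"fingers":1,"tx":0,"ty":0,"tz":0,"ax":0,"ay":0,"az":0}

```text
time_s: 18.12
tcp_pos: [0.5612, -0.2106, 0.0468]
ee_rot: [[0.0, 0.034, 0.999], [-0.0, 0.999, -0.034], [-1.0, -0.0, 0.0]]
wrist_force: [0.7, 0.1, -0.2]
gripper_width: 0.292
```

Emit:
play_rows:
  commands:
    - {"fingers":1,"tx":0.001,"ty":0,"tz":0,"ax":0,"ay":0,"az":0}
    - {"fingers":1,"tx":0.0015,"ty":0,"tz":0,"ax":0,"ay":0,"az":0}
    - {"fingers":0.3,"tx":0.0015,"ty":0,"tz":0,"ax":0,"ay":0,"az":0}
    - {"fingers":0.15,"tx":0.0015,"ty":0,"tz":0,"ax":0,"ay":0,"az":0}
    - {"fingers":0.15,"tx":0.0015,"ty":0,"tz":0,"ax":0,"ay":0,"az":0}

```text
time_s: 18.53
tcp_pos: [0.5609, -0.211, 0.0458]
ee_rot: [[0.0, 0.035, 0.999], [-0.0, 0.999, -0.035], [-1.0, -0.0, 0.0]]
wrist_force: [0.1, 0.4, 0.1]
gripper_width: 0.399
```

Emit:
play_rows:
  commands:
    - {"fingers":0.15,"tx":0,"ty":0,"tz":0,"ax":0,"ay":0,"az":0}
    - {"fingers":0.15,"tx":-0.03,"ty":0,"tz":0,"ax":0,"ay":0,"az":0}
    - {"fingers":0.15,"tx":-0.07,"ty":0,"tz":0,"ax":0,"ay":0,"az":0}
    - {"fingers":0.15,"tx":-0.11,"ty":0,"tz":0,"ax":0,"ay":0,"az":0}
    - {"fingers":0.15,"tx":-0.13,"ty":0,"tz":0,"ax":0,"ay":0,"az":0}

```text
time_s: 18.95
tcp_pos: [0.5624, -0.2115, 0.147]
ee_rot: [[0.006, 0.034, 0.999], [-0.002, 0.999, -0.034], [-1.0, -0.002, 0.006]]
wrist_force: [0.6, -0.1, 0.9]
gripper_width: 0.426
```

```bash
python3 - <<'E'
from h import *
s=r.sense(); print(s['tcp_pos'],s['gripper_width'])
p=look('top',('marker0',))
p=wcap(); barrel(p,(.54,-.21))
plan((.566,.379,.14),150.5,0,step=.195)
E
```

```text
[ 0.56243723 -0.21152503  0.14697746] 0.4256792330091448
marker0 0.92 uv [124. 166.] xy [0.6886 0.4422] ang -149.1 L 0.118 0.033 [149.  79.  26.] 360
marker0 0.82 uv [140. 203.] xy [0.5646 0.3792] ang -119.0 L 0.112 0.027 [145. 143. 133.] 305
marker0 0.77 uv [363. 215.] xy [ 0.5349 -0.2669] ang 178.4 L 0.079 0.029 [68.  69.  66.5] 262
marker0 0.75 uv [138. 287.] xy [0.3245 0.3703] ang -152.2 L 0.087 0.033 [158.  91.  31.] 342
marker0 0.74 uv [ 98. 240.] xy [0.4699 0.4981] ang -2.8 L 0.111 0.034 [148. 132.  29.] 414
marker0 0.63 uv [348. 211.] xy [ 0.5377 -0.2138] ang 178.8 L 0.068 0.026 [90. 90. 86.] 189
white [ 0.5034 -0.2337] ang 177.6 LxW [0.0278 0.0164] ends [ 0.4896 -0.2331] px [246. 135.]
white [ 0.5189 -0.1788] ang 178.7 LxW [0.0552 0.0165] ends [ 0.4913 -0.1782] px [314. 150.]
white [ 0.5005 -0.2046] ang 72.3 LxW [0.0312 0.0139] ends [ 0.4958 -0.2195] px [282. 131.]
white [ 0.5296 -0.1532] ang 0.2 LxW [0.065  0.0279] ends [ 0.4971 -0.1533] px [345. 158.]
white [ 0.5675 -0.2646] ang 178.1 LxW [0.077  0.0254] ends [ 0.529  -0.2633] px [213. 209.]
white [ 0.5727 -0.2091] ang 178.3 LxW [0.0709 0.0268] ends [ 0.5373 -0.208 ] px [279. 216.]
{'f': 0, 'tx': np.float64(0.0015), 'ty': np.float64(0.1966), 'tz': np.float64(-0.0054), 'ax': np.float64(-0.0868)}
{'f': 0, 'tx': np.float64(0.0015), 'ty': np.float64(0.1908), 'tz': np.float64(0.0478), 'ax': np.float64(-0.0868)}
{'f': 0, 'tx': np.float64(0.0015), 'ty': np.float64(0.1709), 'tz': np.float64(0.0974), 'ax': np.float64(-0.0868)}
{'f': 0, 'tx': np.float64(0.0015), 'ty': np.float64(0.1383), 'tz': np.float64(0.1398), 'ax': np.float64(-0.0868)}
```

Emit:
play_rows:
  commands:
    - {"fingers":0,"tx":0.0015,"ty":0.1966,"tz":-0.0054,"ax":-0.0868,"ay":0,"az":0}
    - {"fingers":0,"tx":0.0015,"ty":0.1966,"tz":-0.0054,"ax":-0.0868,"ay":0,"az":0}
    - {"fingers":0,"tx":0.0015,"ty":0.1966,"tz":-0.0054,"ax":-0.0868,"ay":0,"az":0}
    - {"fingers":0,"tx":0.0015,"ty":0.1966,"tz":-0.0054,"ax":-0.0868,"ay":0,"az":0}

```text
time_s: 19.43
tcp_pos: [0.5607, -0.0606, 0.1403]
ee_rot: [[-0.003, -0.238, 0.971], [0.0, 0.971, 0.238], [-1.0, 0.001, -0.003]]
wrist_force: [0.2, 0.3, 0.2]
gripper_width: 0.496
```

Emit:
play_rows:
  commands:
    - {"fingers":0,"tx":0.0015,"ty":0.1908,"tz":0.0478,"ax":-0.0868,"ay":0,"az":0}
    - {"fingers":0,"tx":0.0015,"ty":0.1908,"tz":0.0478,"ax":-0.0868,"ay":0,"az":0}
    - {"fingers":0,"tx":0.0015,"ty":0.1908,"tz":0.0478,"ax":-0.0868,"ay":0,"az":0}
    - {"fingers":0,"tx":0.0015,"ty":0.1908,"tz":0.0478,"ax":-0.0868,"ay":0,"az":0}

```text
time_s: 19.77
tcp_pos: [0.5621, 0.0873, 0.1392]
ee_rot: [[-0.002, -0.492, 0.871], [-0.0, 0.871, 0.492], [-1.0, 0.001, -0.002]]
wrist_force: [0.7, -0.0, 0.1]
gripper_width: 0.499
```

Emit:
play_rows:
  commands:
    - {"fingers":0,"tx":0.0015,"ty":0.1709,"tz":0.0974,"ax":-0.0868,"ay":0,"az":0}
    - {"fingers":0,"tx":0.0015,"ty":0.1709,"tz":0.0974,"ax":-0.0868,"ay":0,"az":0}
    - {"fingers":0,"tx":0.0015,"ty":0.1709,"tz":0.0974,"ax":-0.0868,"ay":0,"az":0}
    - {"fingers":0,"tx":0.0015,"ty":0.1709,"tz":0.0974,"ax":-0.0868,"ay":0,"az":0}

```text
time_s: 20.1
tcp_pos: [0.5633, 0.2351, 0.1378]
ee_rot: [[-0.002, -0.708, 0.706], [-0.001, 0.706, 0.708], [-1.0, 0.001, -0.002]]
wrist_force: [0.6, -0.2, -0.1]
gripper_width: 0.501
```

Emit:
play_rows:
  commands:
    - {"fingers":0,"tx":0.0015,"ty":0.1383,"tz":0.1398,"ax":-0.0868,"ay":0,"az":0}
    - {"fingers":0,"tx":0.0015,"ty":0.1383,"tz":0.1398,"ax":-0.0868,"ay":0,"az":0}
    - {"fingers":0,"tx":0.0015,"ty":0.1383,"tz":0.1398,"ax":-0.0868,"ay":0,"az":0}
    - {"fingers":0,"tx":0.0015,"ty":0.1383,"tz":0.1398,"ax":-0.0868,"ay":0,"az":0}

```text
time_s: 20.43
tcp_pos: [0.5643, 0.3827, 0.1362]
ee_rot: [[-0.001, -0.872, 0.489], [-0.001, 0.489, 0.872], [-1.0, 0.001, -0.002]]
wrist_force: [0.7, 0.8, -0.7]
gripper_width: 0.497
```

Emit:
play_rows:
  commands:
    - {"fingers":0,"tx":0,"ty":0,"tz":0,"ax":0,"ay":0,"az":0}
    - {"fingers":0,"tx":0,"ty":0,"tz":0,"ax":0,"ay":0,"az":0}
    - {"fingers":0,"tx":0,"ty":0,"tz":0,"ax":0,"ay":0,"az":0}

```text
time_s: 20.68
tcp_pos: [0.5646, 0.3781, 0.1368]
ee_rot: [[-0.003, -0.87, 0.493], [-0.002, 0.493, 0.87], [-1.0, 0.001, -0.003]]
wrist_force: [0.8, -0.1, -0.4]
gripper_width: 0.503
```

```bash
python3 - <<'E'
from h import *
p=wlook(('marker0',),n='w8'); barrel(p,(.566,.379)); s=r.sense(); print(s['tcp_pos'],s['ee_rot'][:2,1],wpx(p,(.566,.379,.02)),wpx(p,(.54,.33,.02)))
E
```

```text
marker0 0.88 uv [281. 206.] xy [0.563  0.3746] ang 60.3 L 0.099 0.027 [236. 238. 235.]
marker0 0.69 uv [496.  82.] xy [0.3158 0.3678] ang 27.4 L 0.12 0.037 [217. 107.  20.]
white [0.57   0.3876] ang 60.3 LxW [0.0608 0.0249] ends [0.5549 0.3613] px [277. 222.]
[0.5651668  0.37750653 0.13784011] [-0.86956996  0.49380947] [276.4 210.2] [274.5 142.3]
```

Emit:
play_rows:
  commands:
    - {"fingers":0,"tx":0.05,"ty":0.0007,"tz":0.0102,"ax":0,"ay":0,"az":0}
    - {"fingers":0,"tx":0.095,"ty":0.0007,"tz":0.0102,"ax":0,"ay":0,"az":0}
    - {"fingers":0,"tx":0.125,"ty":0.0007,"tz":0.0102,"ax":0,"ay":0,"az":0}
    - {"fingers":0,"tx":0.14,"ty":0.0007,"tz":0.0102,"ax":0,"ay":0,"az":0}
    - {"fingers":0,"tx":0.146,"ty":0.0007,"tz":0.0102,"ax":0,"ay":0,"az":0}

```text
time_s: 21.2
tcp_pos: [0.568, 0.3839, 0.0268]
ee_rot: [[-0.003, -0.87, 0.494], [-0.003, 0.494, 0.87], [-1.0, 0.001, -0.004]]
wrist_force: [-0.7, -1.0, 0.2]
gripper_width: 0.502
```

Emit:
play_rows:
  commands:
    - {"fingers":1,"tx":0,"ty":0,"tz":0,"ax":0,"ay":0,"az":0}
    - {"fingers":1,"tx":0,"ty":0,"tz":0,"ax":0,"ay":0,"az":0}
    - {"fingers":1,"tx":0,"ty":0,"tz":0,"ax":0,"ay":0,"az":0}
    - {"fingers":1,"tx":0,"ty":0,"tz":0,"ax":0,"ay":0,"az":0}
    - {"fingers":1,"tx":0,"ty":0,"tz":0,"ax":0,"ay":0,"az":0}

```text
time_s: 21.62
tcp_pos: [0.5695, 0.3867, 0.0311]
ee_rot: [[0.003, -0.87, 0.492], [0.002, 0.492, 0.87], [-1.0, -0.001, 0.003]]
wrist_force: [0.4, -0.7, 4.8]
gripper_width: 0.293
```

Emit:
play_rows:
  commands:
    - {"fingers":1,"tx":0,"ty":0,"tz":0,"ax":0,"ay":0,"az":0}
    - {"fingers":1,"tx":0,"ty":0,"tz":0,"ax":0,"ay":0,"az":0}
    - {"fingers":1,"tx":0,"ty":0,"tz":0,"ax":0,"ay":0,"az":0}

```text
time_s: 21.87
tcp_pos: [0.5695, 0.3867, 0.0311]
ee_rot: [[0.003, -0.871, 0.492], [0.002, 0.492, 0.871], [-1.0, -0.001, 0.003]]
wrist_force: [-0.5, -0.7, 6.4]
gripper_width: 0.297
```

Emit:
play_rows:
  commands:
    - {"fingers":1,"tx":-0.02,"ty":0,"tz":0,"ax":0,"ay":0,"az":0}
    - {"fingers":1,"tx":-0.05,"ty":0,"tz":0,"ax":0,"ay":0,"az":0}
    - {"fingers":1,"tx":-0.08,"ty":0,"tz":0,"ax":0,"ay":0,"az":0}
    - {"fingers":1,"tx":-0.11,"ty":0,"tz":0,"ax":0,"ay":0,"az":0}
    - {"fingers":1,"tx":-0.12,"ty":0,"tz":0,"ax":0,"ay":0,"az":0}

```text
time_s: 22.28
tcp_pos: [0.57, 0.3872, 0.1231]
ee_rot: [[0.005, -0.871, 0.492], [0.004, 0.492, 0.871], [-1.0, -0.002, 0.006]]
wrist_force: [0.5, -0.0, 1.1]
gripper_width: 0.289
```

```bash
python3 - <<'E'
from h import *
s=r.sense(); print(s['tcp_pos'],s['gripper_width'])
P=(.5683,.384,.118) ; print('from',P)
plan((.563,-.153,.12),88,1,step=.14,astep=27,P=P,R=150.4)
E
```

```text
[0.56999143 0.38719905 0.12306148] 0.2885542235647618
from (0.5683, 0.384, 0.118)
{'f': 1, 'tx': np.float64(-0.0007), 'ty': np.float64(-0.0869), 'tz': np.float64(-0.1565), 'ax': 0.0867}
{'f': 1, 'tx': np.float64(-0.0007), 'ty': np.float64(-0.1258), 'tz': np.float64(-0.1274), 'ax': 0.0867}
{'f': 1, 'tx': np.float64(-0.0007), 'ty': np.float64(-0.1554), 'tz': np.float64(-0.0889), 'ax': 0.0867}
{'f': 1, 'tx': np.float64(-0.0007), 'ty': np.float64(-0.1736), 'tz': np.float64(-0.0438), 'ax': 0.0867}
```

Emit:
play_rows:
  commands:
    - {"fingers":1,"tx":0,"ty":-0.0175,"tz":-0.031,"ax":0.0175,"ay":0,"az":0}
    - {"fingers":1,"tx":0,"ty":-0.035,"tz":-0.062,"ax":0.035,"ay":0,"az":0}
    - {"fingers":1,"tx":0,"ty":-0.0525,"tz":-0.094,"ax":0.0525,"ay":0,"az":0}
    - {"fingers":1,"tx":0,"ty":-0.07,"tz":-0.125,"ax":0.07,"ay":0,"az":0}
    - {"fingers":1,"tx":0,"ty":-0.0869,"tz":-0.1565,"ax":0.0867,"ay":0,"az":0}

```text
time_s: 22.7
tcp_pos: [0.5668, 0.2503, 0.1181]
ee_rot: [[-0.001, -0.704, 0.71], [-0.0, 0.71, 0.704], [-1.0, 0.001, -0.001]]
wrist_force: [0.3, 0.0, -0.6]
gripper_width: 0.297
```

Emit:
play_rows:
  commands:
    - {"fingers":1,"tx":0,"ty":-0.025,"tz":-0.0255,"ax":0.0175,"ay":0,"az":0}
    - {"fingers":1,"tx":0,"ty":-0.05,"tz":-0.051,"ax":0.035,"ay":0,"az":0}
    - {"fingers":1,"tx":0,"ty":-0.0755,"tz":-0.0765,"ax":0.0525,"ay":0,"az":0}
    - {"fingers":1,"tx":0,"ty":-0.1005,"tz":-0.102,"ax":0.07,"ay":0,"az":0}
    - {"fingers":1,"tx":0,"ty":-0.1258,"tz":-0.1274,"ax":0.0867,"ay":0,"az":0}

```text
time_s: 23.12
tcp_pos: [0.5656, 0.1161, 0.1182]
ee_rot: [[-0.001, -0.487, 0.874], [-0.0, 0.874, 0.487], [-1.0, 0.0, -0.001]]
wrist_force: [0.1, -0.6, -0.3]
gripper_width: 0.295
```

Emit:
play_rows:
  commands:
    - {"fingers":1,"tx":0,"ty":-0.031,"tz":-0.018,"ax":0.0175,"ay":0,"az":0}
    - {"fingers":1,"tx":0,"ty":-0.062,"tz":-0.0355,"ax":0.035,"ay":0,"az":0}
    - {"fingers":1,"tx":0,"ty":-0.0935,"tz":-0.0535,"ax":0.0525,"ay":0,"az":0}
    - {"fingers":1,"tx":0,"ty":-0.1245,"tz":-0.071,"ax":0.07,"ay":0,"az":0}
    - {"fingers":1,"tx":0,"ty":-0.1554,"tz":-0.0889,"ax":0.0867,"ay":0,"az":0}

```text
time_s: 23.53
tcp_pos: [0.5646, -0.0181, 0.1183]
ee_rot: [[-0.001, -0.234, 0.972], [0.0, 0.972, 0.234], [-1.0, 0.0, -0.001]]
wrist_force: [-0.4, -0.3, -0.4]
gripper_width: 0.291
```

Emit:
play_rows:
  commands:
    - {"fingers":1,"tx":0,"ty":-0.035,"tz":-0.009,"ax":0.0175,"ay":0,"az":0}
    - {"fingers":1,"tx":0,"ty":-0.07,"tz":-0.0175,"ax":0.035,"ay":0,"az":0}
    - {"fingers":1,"tx":0,"ty":-0.104,"tz":-0.0265,"ax":0.0525,"ay":0,"az":0}
    - {"fingers":1,"tx":0,"ty":-0.139,"tz":-0.035,"ax":0.07,"ay":0,"az":0}
    - {"fingers":1,"tx":0,"ty":-0.1736,"tz":-0.0438,"ax":0.0867,"ay":0,"az":0}

```text
time_s: 23.95
tcp_pos: [0.5634, -0.1523, 0.1182]
ee_rot: [[-0.001, 0.037, 0.999], [0.0, 0.999, -0.037], [-1.0, 0.0, -0.001]]
wrist_force: [0.5, -0.2, 0.0]
gripper_width: 0.296
```

Emit:
play_rows:
  commands:
    - {"fingers":1,"tx":0,"ty":0,"tz":0,"ax":0,"ay":0,"az":0}
    - {"fingers":1,"tx":0,"ty":0,"tz":0,"ax":0,"ay":0,"az":0}
    - {"fingers":1,"tx":0,"ty":0,"tz":0,"ax":0,"ay":0,"az":0}

```text
time_s: 24.2
tcp_pos: [0.5637, -0.1509, 0.1184]
ee_rot: [[-0.001, 0.034, 0.999], [0.0, 0.999, -0.034], [-1.0, 0.0, -0.001]]
wrist_force: [0.2, -0.7, -0.1]
gripper_width: 0.295
```

```bash
python3 - <<'E'
from h import *
s=r.sense(); p=wcap(); im=p['image'][100:320,100:440][:,:,::-1].copy()
for i in (1,2,3):
    for sy in(-1,1):
        P=[wpx(p,[.556+sx*.069,-.1955-.125+.056*i+sy*.019+sx*.069*-.033,.021])-[100,100] for sx in(-1,1)]
        cv2.line(im,*[tuple(int(a) for a in q) for q in P],(0,255,0),1)
cv2.imwrite('pics/w9.png',cv2.resize(im,None,fx=2.2,fy=2.2))
print(s['tcp_pos'],s['gripper_width'],s['ee_rot'][:2,1])
E
```

```text
[ 0.56367416 -0.15091593  0.11837431] 0.2946124302795058 [0.03384628 0.99942699]
```

View pics/w9.png

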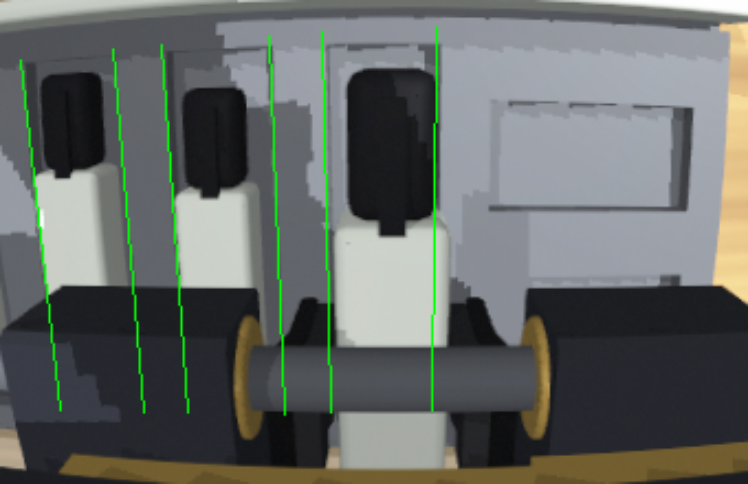

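Emit:
play_rows:
  commands:
    - {"fingers":1,"tx":0.02,"ty":-0.0033,"tz":0.001,"ax":0,"ay":0,"az":0}
    - {"fingers":1,"tx":0.045,"ty":-0.0033,"tz":0.001,"ax":0,"ay":0,"az":0}
    - {"fingers":1,"tx":0.07,"ty":-0.0033,"tz":0.001,"ax":0,"ay":0,"az":0}
    - {"fingers":1,"tx":0.085,"ty":-0.0033,"tz":0.001,"ax":0,"ay":0,"az":0}
    - {"fingers":1,"tx":0.093,"ty":-0.0033,"tz":0.001,"ax":0,"ay":0,"az":0}

```text
time_s: 24.67
tcp_pos: [0.5639, -0.1526, 0.0475]
ee_rot: [[-0.003, 0.032, 0.999], [0.0, 0.999, -0.032], [-1.0, 0.0, -0.003]]
wrist_force: [-0.1, 0.7, 0.1]
gripper_width: 0.296
```

Emit:
play_rows:
  commands:
    - {"fingers":1,"tx":0.002,"ty":0,"tz":0,"ax":0,"ay":0,"az":0}
    - {"fingers":1,"tx":0.004,"ty":0,"tz":0,"ax":0,"ay":0,"az":0}
    - {"fingers":1,"tx":0.006,"ty":0,"tz":0,"ax":0,"ay":0,"az":0}
    - {"fingers":1,"tx":0.007,"ty":0,"tz":0,"ax":0,"ay":0,"az":0}
    - {"fingers":1,"tx":0.007,"ty":0,"tz":0,"ax":0,"ay":0,"az":0}

```text
time_s: 25.08
tcp_pos: [0.5651, -0.1536, 0.0446]
ee_rot: [[0.001, 0.034, 0.999], [-0.0, 0.999, -0.034], [-1.0, 0.0, 0.001]]
wrist_force: [-1.1, 0.3, 0.8]
gripper_width: 0.296
```

Emit:
play_rows:
  commands:
    - {"fingers":0.4,"tx":0,"ty":0,"tz":0,"ax":0,"ay":0,"az":0}
    - {"fingers":0.2,"tx":0,"ty":0,"tz":0,"ax":0,"ay":0,"az":0}
    - {"fingers":0.15,"tx":0,"ty":0,"tz":0,"ax":0,"ay":0,"az":0}
    - {"fingers":0.15,"tx":0,"ty":0,"tz":0,"ax":0,"ay":0,"az":0}

```text
time_s: 25.42
tcp_pos: [0.5649, -0.1537, 0.0443]
ee_rot: [[0.001, 0.034, 0.999], [-0.0, 0.999, -0.034], [-1.0, -0.0, 0.001]]
wrist_force: [-0.0, 0.0, -1.5]
gripper_width: 0.398
```

Emit:
play_rows:
  commands:
    - {"fingers":0.15,"tx":-0.03,"ty":0,"tz":0,"ax":0,"ay":0,"az":0}
    - {"fingers":0.15,"tx":-0.07,"ty":0,"tz":0,"ax":0,"ay":0,"az":0}
    - {"fingers":0.15,"tx":-0.11,"ty":0,"tz":0,"ax":0,"ay":0,"az":0}
    - {"fingers":0.15,"tx":-0.13,"ty":0,"tz":0,"ax":0,"ay":0,"az":0}
    - {"fingers":0.15,"tx":-0.13,"ty":0,"tz":0,"ax":0,"ay":0,"az":0}

```text
time_s: 25.83
tcp_pos: [0.5674, -0.1539, 0.1462]
ee_rot: [[0.009, 0.033, 0.999], [-0.001, 0.999, -0.033], [-1.0, -0.001, 0.009]]
wrist_force: [0.3, -0.2, 0.1]
gripper_width: 0.424
```

```bash
python3 - <<'E'
from h import *
s=r.sense(); print(s['tcp_pos'],s['gripper_width'])
p=wcap(); barrel(p,(.55,-.18)); look('top',('eraser0',))
plan((.440,.326,.14),180,0,step=.18,astep=32)
E
```

```text
[ 0.56739439 -0.15391313  0.14622496] 0.4242498138431701
white [ 0.5568 -0.2664] ang 178.3 LxW [0.0561 0.0251] ends [ 0.5288 -0.2655] px [148. 198.]
white [ 0.5738 -0.152 ] ang 178.4 LxW [0.0773 0.0265] ends [ 0.5351 -0.151 ] px [278. 212.]
white [ 0.5749 -0.2118] ang 178.1 LxW [0.0728 0.0255] ends [ 0.5384 -0.2106] px [209. 213.]
eraser0 0.49 uv [178. 220.] xy [0.5235 0.2631] ang -148.0 L 0.061 0.026 [137. 109.  76.] 182
eraser0 0.46 uv [158. 248.] xy [0.4393 0.3263] ang -89.5 L 0.064 0.029 [123.  98.  68.] 228
{'f': 0, 'tx': np.float64(0.0004), 'ty': np.float64(0.2111), 'tz': np.float64(-0.0624), 'ax': np.float64(-0.1703)}
{'f': 0, 'tx': np.float64(0.0004), 'ty': np.float64(0.2134), 'tz': np.float64(0.0539), 'ax': np.float64(-0.1703)}
{'f': 0, 'tx': np.float64(0.0004), 'ty': np.float64(0.1561), 'tz': np.float64(0.1552), 'ax': np.float64(-0.1703)}
```

Emit:
play_rows:
  commands:
    - {"fingers":0,"tx":0.0004,"ty":0.2111,"tz":-0.0624,"ax":-0.1703,"ay":0,"az":0}
    - {"fingers":0,"tx":0.0004,"ty":0.2111,"tz":-0.0624,"ax":-0.1703,"ay":0,"az":0}
    - {"fingers":0,"tx":0.0004,"ty":0.2111,"tz":-0.0624,"ax":-0.1703,"ay":0,"az":0}
    - {"fingers":0,"tx":0.0004,"ty":0.2111,"tz":-0.0624,"ax":-0.1703,"ay":0,"az":0}
    - {"fingers":0,"tx":0.0004,"ty":0.2111,"tz":-0.0624,"ax":-0.1703,"ay":0,"az":0}

```text
time_s: 26.4
tcp_pos: [0.5211, 0.0109, 0.1398]
ee_rot: [[-0.003, -0.49, 0.872], [0.0, 0.872, 0.49], [-1.0, 0.002, -0.003]]
wrist_force: [-0.3, 0.4, 0.9]
gripper_width: 0.496
```

Emit:
play_rows:
  commands:
    - {"fingers":0,"tx":0.0004,"ty":0.2134,"tz":0.0539,"ax":-0.1703,"ay":0,"az":0}
    - {"fingers":0,"tx":0.0004,"ty":0.2134,"tz":0.0539,"ax":-0.1703,"ay":0,"az":0}
    - {"fingers":0,"tx":0.0004,"ty":0.2134,"tz":0.0539,"ax":-0.1703,"ay":0,"az":0}
    - {"fingers":0,"tx":0.0004,"ty":0.2134,"tz":0.0539,"ax":-0.1703,"ay":0,"az":0}
    - {"fingers":0,"tx":0.0004,"ty":0.2134,"tz":0.0539,"ax":-0.1703,"ay":0,"az":0}

```text
time_s: 26.82
tcp_pos: [0.4805, 0.1709, 0.1397]
ee_rot: [[-0.001, -0.866, 0.499], [-0.0, 0.499, 0.866], [-1.0, 0.001, -0.001]]
wrist_force: [0.3, -0.4, -0.1]
gripper_width: 0.498
```

Emit:
play_rows:
  commands:
    - {"fingers":0,"tx":0.0004,"ty":0.1561,"tz":0.1552,"ax":-0.1703,"ay":0,"az":0}
    - {"fingers":0,"tx":0.0004,"ty":0.1561,"tz":0.1552,"ax":-0.1703,"ay":0,"az":0}
    - {"fingers":0,"tx":0.0004,"ty":0.1561,"tz":0.1552,"ax":-0.1703,"ay":0,"az":0}
    - {"fingers":0,"tx":0.0004,"ty":0.1561,"tz":0.1552,"ax":-0.1703,"ay":0,"az":0}
    - {"fingers":0,"tx":0.0004,"ty":0.1561,"tz":0.1552,"ax":-0.1703,"ay":0,"az":0}

```text
time_s: 27.23
tcp_pos: [0.4392, 0.3313, 0.1391]
ee_rot: [[0.0, -1.0, -0.012], [0.0, -0.012, 1.0], [-1.0, -0.0, 0.0]]
wrist_force: [0.4, -0.5, -0.7]
gripper_width: 0.5
```

Emit:
play_rows:
  commands:
    - {"fingers":0,"tx":0,"ty":0,"tz":0,"ax":0,"ay":0,"az":0}
    - {"fingers":0,"tx":0,"ty":0,"tz":0,"ax":0,"ay":0,"az":0}
    - {"fingers":0,"tx":0,"ty":0,"tz":0,"ax":0,"ay":0,"az":0}

```text
time_s: 27.48
tcp_pos: [0.4401, 0.3245, 0.1396]
ee_rot: [[-0.002, -1.0, 0.002], [-0.002, 0.002, 1.0], [-1.0, 0.002, -0.002]]
wrist_force: [-0.6, -1.1, 1.3]
gripper_width: 0.501
```

```bash
python3 - <<'E'
from h import *
p=wlook(('eraser0',)); s=r.sense(); print(s['tcp_pos'],s['ee_rot'][:2,1],wpx(p,(.4395,.326,.022)))
cv2.imwrite('pics/w10.png',p['image'][:,:,::-1])
im=p['image']; print(im[150:262:6,278].tolist())
E
```

```text
eraser0 0.94 uv [181. 137.] xy [0.5241 0.2664] ang 30.8 L 0.063 0.029 [137. 125. 104.]
eraser0 0.85 uv [277. 208.] xy [0.4403 0.3289] ang 93.0 L 0.063 0.027 [204. 162. 110.]
[0.44057837 0.32443372 0.14018677] [-0.99999796  0.00186153] [279.1 209.9]
[[209, 170, 118], [208, 170, 119], [176, 144, 100], [133, 108, 76], [119, 107, 90], [225, 230, 225], [199, 157, 107], [194, 153, 104], [196, 154, 104], [204, 161, 110], [207, 164, 110], [206, 164, 110], [207, 163, 110], [237, 238, 241], [237, 238, 242], [237, 238, 241], [188, 172, 141], [217, 178, 123], [38, 41, 43]]
```

Emit:
play_rows:
  commands:
    - {"fingers":0,"tx":0.05,"ty":0.0007,"tz":0.0033,"ax":-0.0105,"ay":0,"az":0}
    - {"fingers":0,"tx":0.095,"ty":0.0007,"tz":0.0033,"ax":-0.0105,"ay":0,"az":0}
    - {"fingers":0,"tx":0.125,"ty":0.0007,"tz":0.0033,"ax":-0.0105,"ay":0,"az":0}
    - {"fingers":0,"tx":0.142,"ty":0.0007,"tz":0.0033,"ax":-0.0105,"ay":0,"az":0}
    - {"fingers":0,"tx":0.1475,"ty":0.0007,"tz":0.0033,"ax":-0.0105,"ay":0,"az":0}

```text
time_s: 28.0
tcp_pos: [0.4392, 0.3259, 0.0275]
ee_rot: [[-0.003, -1.0, -0.031], [-0.004, -0.031, 1.0], [-1.0, 0.004, -0.004]]
wrist_force: [1.2, 0.3, 0.9]
gripper_width: 0.503
```

Emit:
play_rows:
  commands:
    - {"fingers":1,"tx":0,"ty":0,"tz":0,"ax":0,"ay":0,"az":0}
    - {"fingers":1,"tx":0,"ty":0,"tz":0,"ax":0,"ay":0,"az":0}
    - {"fingers":1,"tx":0,"ty":0,"tz":0,"ax":0,"ay":0,"az":0}
    - {"fingers":1,"tx":0,"ty":0,"tz":0,"ax":0,"ay":0,"az":0}
    - {"fingers":1,"tx":0,"ty":0,"tz":0,"ax":0,"ay":0,"az":0}

```text
time_s: 28.42
tcp_pos: [0.4405, 0.3288, 0.0314]
ee_rot: [[0.002, -0.999, -0.034], [0.002, -0.034, 0.999], [-1.0, -0.002, 0.002]]
wrist_force: [0.5, -1.0, 3.0]
gripper_width: 0.293
```

Emit:
play_rows:
  commands:
    - {"fingers":1,"tx":0,"ty":0,"tz":0,"ax":0,"ay":0,"az":0}
    - {"fingers":1,"tx":0,"ty":0,"tz":0,"ax":0,"ay":0,"az":0}
    - {"fingers":1,"tx":0,"ty":0,"tz":0,"ax":0,"ay":0,"az":0}

```text
time_s: 28.67
tcp_pos: [0.4406, 0.3289, 0.0313]
ee_rot: [[0.002, -0.999, -0.034], [0.002, -0.034, 0.999], [-1.0, -0.002, 0.001]]
wrist_force: [0.2, -1.3, 6.6]
gripper_width: 0.292
```

Emit:
play_rows:
  commands:
    - {"fingers":1,"tx":-0.02,"ty":0,"tz":0,"ax":0,"ay":0,"az":0}
    - {"fingers":1,"tx":-0.05,"ty":0,"tz":0,"ax":0,"ay":0,"az":0}
    - {"fingers":1,"tx":-0.08,"ty":0,"tz":0,"ax":0,"ay":0,"az":0}
    - {"fingers":1,"tx":-0.11,"ty":0,"tz":0,"ax":0,"ay":0,"az":0}
    - {"fingers":1,"tx":-0.12,"ty":0,"tz":0,"ax":0,"ay":0,"az":0}

```text
time_s: 29.08
tcp_pos: [0.441, 0.3296, 0.1233]
ee_rot: [[0.004, -0.999, -0.034], [0.005, -0.034, 0.999], [-1.0, -0.004, 0.004]]
wrist_force: [0.3, 1.0, -0.4]
gripper_width: 0.295
```

```bash
python3 - <<'E'
from h import *
s=r.sense(); print(s['tcp_pos'],s['gripper_width'])
# bay1 = C + ex*.031 + ey*.117
ex=np.array([.9994,-.0332]);ey=np.array([.0332,.9994]);C=np.array([.556,-.1955])
print('bay1',C+.031*ex+.117*ey,'bay0',C-.031*ex+.117*ey)
plan((.531,-.0775,.12),178.1,1,step=.14,P=(.440,.327,.119),R=182)
E
```

```text
[0.44103859 0.32962348 0.123342  ] 0.29519212612613993
bay1 [ 0.5908658 -0.0795994] bay0 [ 0.528903 -0.077541]
{'f': 1, 'tx': np.float64(-0.0004), 'ty': np.float64(-0.0341), 'tz': np.float64(-0.1811), 'ax': 0.0072}
{'f': 1, 'tx': np.float64(-0.0004), 'ty': np.float64(-0.0382), 'tz': np.float64(-0.1803), 'ax': 0.0072}
{'f': 1, 'tx': np.float64(-0.0004), 'ty': np.float64(-0.0423), 'tz': np.float64(-0.1793), 'ax': 0.0072}
```

Emit:
play_rows:
  commands:
    - {"fingers":1,"tx":0,"ty":-0.007,"tz":-0.036,"ax":0.001,"ay":0,"az":0}
    - {"fingers":1,"tx":0,"ty":-0.014,"tz":-0.072,"ax":0.003,"ay":0,"az":0}
    - {"fingers":1,"tx":0,"ty":-0.0205,"tz":-0.108,"ax":0.004,"ay":0,"az":0}
    - {"fingers":1,"tx":0,"ty":-0.0275,"tz":-0.145,"ax":0.006,"ay":0,"az":0}
    - {"fingers":1,"tx":0,"ty":-0.0341,"tz":-0.1811,"ax":0.0072,"ay":0,"az":0}

```text
time_s: 29.5
tcp_pos: [0.4695, 0.192, 0.1193]
ee_rot: [[-0.001, -1.0, -0.011], [-0.0, -0.011, 1.0], [-1.0, 0.001, -0.0]]
wrist_force: [0.5, -0.2, -0.0]
gripper_width: 0.294
```

Emit:
play_rows:
  commands:
    - {"fingers":1,"tx":0,"ty":-0.0076,"tz":-0.036,"ax":0.001,"ay":0,"az":0}
    - {"fingers":1,"tx":0,"ty":-0.0152,"tz":-0.072,"ax":0.003,"ay":0,"az":0}
    - {"fingers":1,"tx":0,"ty":-0.023,"tz":-0.108,"ax":0.004,"ay":0,"az":0}
    - {"fingers":1,"tx":0,"ty":-0.0305,"tz":-0.144,"ax":0.006,"ay":0,"az":0}
    - {"fingers":1,"tx":0,"ty":-0.0382,"tz":-0.1803,"ax":0.0072,"ay":0,"az":0}

```text
time_s: 29.92
tcp_pos: [0.4997, 0.0571, 0.1193]
ee_rot: [[-0.001, -1.0, 0.012], [0.0, 0.012, 1.0], [-1.0, 0.001, -0.0]]
wrist_force: [0.6, 0.5, -0.3]
gripper_width: 0.292
```

Emit:
play_rows:
  commands:
    - {"fingers":1,"tx":0,"ty":-0.0085,"tz":-0.036,"ax":0.001,"ay":0,"az":0}
    - {"fingers":1,"tx":0,"ty":-0.017,"tz":-0.072,"ax":0.003,"ay":0,"az":0}
    - {"fingers":1,"tx":0,"ty":-0.0255,"tz":-0.108,"ax":0.004,"ay":0,"az":0}
    - {"fingers":1,"tx":0,"ty":-0.034,"tz":-0.144,"ax":0.006,"ay":0,"az":0}
    - {"fingers":1,"tx":0,"ty":-0.0423,"tz":-0.1793,"ax":0.0072,"ay":0,"az":0}

```text
time_s: 30.33
tcp_pos: [0.5299, -0.0777, 0.1192]
ee_rot: [[-0.001, -0.999, 0.035], [0.0, 0.035, 0.999], [-1.0, 0.001, 0.0]]
wrist_force: [0.4, 0.2, -0.1]
gripper_width: 0.291
```

Emit:
play_rows:
  commands:
    - {"fingers":1,"tx":0,"ty":0,"tz":0,"ax":0,"ay":0,"az":0}
    - {"fingers":1,"tx":0,"ty":0,"tz":0,"ax":0,"ay":0,"az":0}
    - {"fingers":1,"tx":0,"ty":0,"tz":0,"ax":0,"ay":0,"az":0}

```text
time_s: 30.58
tcp_pos: [0.5297, -0.0762, 0.1193]
ee_rot: [[-0.001, -0.999, 0.035], [0.0, 0.035, 0.999], [-1.0, 0.001, 0.0]]
wrist_force: [-0.3, 0.3, -0.8]
gripper_width: 0.297
```

```bash
python3 - <<'E'
from h import *
s=r.sense(); p=wcap(); im=p['image'][60:320,110:450][:,:,::-1].copy()
ex=np.array([.9994,-.0332]);ey=np.array([.0332,.9994]);C=np.array([.556,-.1955])
for k in(-1,1):
    P=[wpx(p,[*(C+ex*(k*.031+a*.019)+ey*(.117+b*.037)),.021])-[110,60] for a,b in((-1,-1),(1,-1),(1,1),(-1,1))]
    cv2.polylines(im,[np.int32(P)],True,(0,255,0),1)
cv2.imwrite('pics/w11.png',cv2.resize(im,None,fx=2.2,fy=2.2))
print(s['tcp_pos'],s['gripper_width'],s['ee_rot'][:2,1])
E
```

```text
[ 0.52971442 -0.07622546  0.11931803] 0.29711026762275633 [-0.99939142  0.03485894]
```

View pics/w11.png

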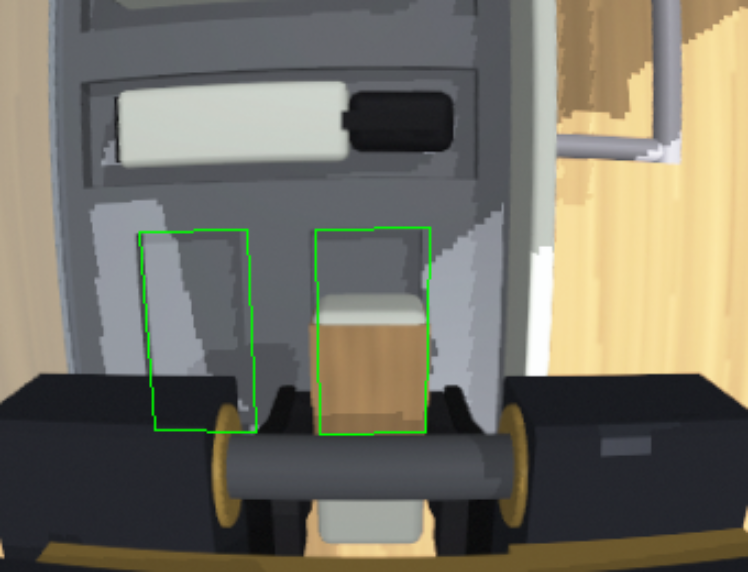

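Emit:
play_rows:
  commands:
    - {"fingers":1,"tx":0.02,"ty":-0.0007,"tz":-0.0013,"ax":0,"ay":0,"az":0}
    - {"fingers":1,"tx":0.045,"ty":-0.0007,"tz":-0.0013,"ax":0,"ay":0,"az":0}
    - {"fingers":1,"tx":0.07,"ty":-0.0007,"tz":-0.0013,"ax":0,"ay":0,"az":0}
    - {"fingers":1,"tx":0.085,"ty":-0.0007,"tz":-0.0013,"ax":0,"ay":0,"az":0}
    - {"fingers":1,"tx":0.093,"ty":-0.0007,"tz":-0.0013,"ax":0,"ay":0,"az":0}

```text
time_s: 31.05
tcp_pos: [0.5296, -0.0763, 0.0486]
ee_rot: [[-0.003, -0.999, 0.033], [-0.0, 0.033, 0.999], [-1.0, 0.003, -0.0]]
wrist_force: [-0.1, -1.0, 0.6]
gripper_width: 0.295
```

Emit:
play_rows:
  commands:
    - {"fingers":1,"tx":0.002,"ty":0,"tz":0,"ax":0,"ay":0,"az":0}
    - {"fingers":1,"tx":0.004,"ty":0,"tz":0,"ax":0,"ay":0,"az":0}
    - {"fingers":1,"tx":0.006,"ty":0,"tz":0,"ax":0,"ay":0,"az":0}
    - {"fingers":1,"tx":0.008,"ty":0,"tz":0,"ax":0,"ay":0,"az":0}
    - {"fingers":1,"tx":0.008,"ty":0,"tz":0,"ax":0,"ay":0,"az":0}

```text
time_s: 31.47
tcp_pos: [0.531, -0.0773, 0.0446]
ee_rot: [[0.001, -0.999, 0.034], [0.0, 0.034, 0.999], [-1.0, -0.001, 0.0]]
wrist_force: [-0.0, -0.5, -0.4]
gripper_width: 0.297
```

Emit:
play_rows:
  commands:
    - {"fingers":0.4,"tx":0,"ty":0,"tz":0,"ax":0,"ay":0,"az":0}
    - {"fingers":0.2,"tx":0,"ty":0,"tz":0,"ax":0,"ay":0,"az":0}
    - {"fingers":0.15,"tx":0,"ty":0,"tz":0,"ax":0,"ay":0,"az":0}
    - {"fingers":0.15,"tx":0,"ty":0,"tz":0,"ax":0,"ay":0,"az":0}

```text
time_s: 31.8
tcp_pos: [0.5309, -0.0774, 0.0445]
ee_rot: [[0.001, -0.999, 0.034], [0.0, 0.034, 0.999], [-1.0, -0.001, 0.0]]
wrist_force: [0.3, 0.1, -0.3]
gripper_width: 0.404
```

Emit:
play_rows:
  commands:
    - {"fingers":0.15,"tx":-0.03,"ty":0,"tz":0,"ax":0,"ay":0,"az":0}
    - {"fingers":0.15,"tx":-0.07,"ty":0,"tz":0,"ax":0,"ay":0,"az":0}
    - {"fingers":0.15,"tx":-0.11,"ty":0,"tz":0,"ax":0,"ay":0,"az":0}
    - {"fingers":0.15,"tx":-0.13,"ty":0,"tz":0,"ax":0,"ay":0,"az":0}
    - {"fingers":0.15,"tx":-0.13,"ty":0,"tz":0,"ax":0,"ay":0,"az":0}

```text
time_s: 32.22
tcp_pos: [0.5334, -0.0773, 0.1461]
ee_rot: [[0.009, -0.999, 0.034], [0.0, 0.034, 0.999], [-1.0, -0.009, 0.001]]
wrist_force: [-0.1, -0.7, -0.8]
gripper_width: 0.428
```

```bash
python3 - <<'E'
from h import *
s=r.sense(); print(s['tcp_pos'],s['gripper_width'])
look('top',('eraser0',)); wlook(('eraser0',))
plan((.524,.2655,.14),121.5,0,step=.18,astep=32)
E
```

```text
[ 0.53338216 -0.07729404  0.14613445] 0.42788591599874876
eraser0 0.79 uv [181. 224.] xy [0.5232 0.2624] ang -151.1 L 0.063 0.028 [136. 108.  75.] 200
eraser0 0.29 uv [382. 206.] xy [ 0.552  -0.3247] ang -179.7 L 0.112 0.034 [104. 105.  99.] 385
eraser0 0.7 uv [274. 207.] xy [ 0.532  -0.0745] ang 88.6 L 0.066 0.029 [157. 125.  86.]
{'f': 0, 'tx': np.float64(0.0004), 'ty': np.float64(0.0118), 'tz': np.float64(0.2283), 'ax': np.float64(0.157)}
{'f': 0, 'tx': np.float64(0.0004), 'ty': np.float64(0.1185), 'tz': np.float64(0.1955), 'ax': np.float64(0.157)}
```

Emit:
play_rows:
  commands:
    - {"fingers":0,"tx":0.0004,"ty":0.0118,"tz":0.2283,"ax":0.157,"ay":0,"az":0}
    - {"fingers":0,"tx":0.0004,"ty":0.0118,"tz":0.2283,"ax":0.157,"ay":0,"az":0}
    - {"fingers":0,"tx":0.0004,"ty":0.0118,"tz":0.2283,"ax":0.157,"ay":0,"az":0}
    - {"fingers":0,"tx":0.0004,"ty":0.0118,"tz":0.2283,"ax":0.157,"ay":0,"az":0}
    - {"fingers":0,"tx":0.0004,"ty":0.0118,"tz":0.2283,"ax":0.157,"ay":0,"az":0}

```text
time_s: 32.83
tcp_pos: [0.5271, 0.0967, 0.14]
ee_rot: [[-0.002, -0.863, 0.506], [-0.001, 0.506, 0.863], [-1.0, 0.001, -0.002]]
wrist_force: [-0.0, -0.1, 0.4]
gripper_width: 0.497
```

Emit:
play_rows:
  commands:
    - {"fingers":0,"tx":0.0004,"ty":0.1185,"tz":0.1955,"ax":0.157,"ay":0,"az":0}
    - {"fingers":0,"tx":0.0004,"ty":0.1185,"tz":0.1955,"ax":0.157,"ay":0,"az":0}
    - {"fingers":0,"tx":0.0004,"ty":0.1185,"tz":0.1955,"ax":0.157,"ay":0,"az":0}
    - {"fingers":0,"tx":0.0004,"ty":0.1185,"tz":0.1955,"ax":0.157,"ay":0,"az":0}
    - {"fingers":0,"tx":0.0004,"ty":0.1185,"tz":0.1955,"ax":0.157,"ay":0,"az":0}

```text
time_s: 33.25
tcp_pos: [0.5246, 0.2703, 0.1394]
ee_rot: [[-0.0, -0.523, 0.852], [-0.0, 0.852, 0.523], [-1.0, -0.0, -0.0]]
wrist_force: [0.1, -0.2, -0.1]
gripper_width: 0.502
```

Emit:
play_rows:
  commands:
    - {"fingers":0,"tx":0,"ty":0,"tz":0,"ax":0,"ay":0,"az":0}
    - {"fingers":0,"tx":0,"ty":0,"tz":0,"ax":0,"ay":0,"az":0}
    - {"fingers":0,"tx":0,"ty":0,"tz":0,"ax":0,"ay":0,"az":0}

```text
time_s: 33.5
tcp_pos: [0.5243, 0.2641, 0.14]
ee_rot: [[-0.002, -0.523, 0.853], [-0.002, 0.853, 0.523], [-1.0, -0.0, -0.003]]
wrist_force: [0.0, 0.5, -0.2]
gripper_width: 0.501
```

```bash
python3 - <<'E'
from h import *
p=wlook(('eraser0',)); s=r.sense(); print(s['tcp_pos'],s['ee_rot'][:2,1])
look('top',('marker0','eraser0'))
E
```

```text
eraser0 0.83 uv [277. 204.] xy [0.5245 0.2661] ang 32.2 L 0.064 0.028 [204. 162. 111.]
eraser0 0.62 uv [ 8. 54.] xy [ 0.5338 -0.073 ] ang 90.0 L 0.053 0.033 [129. 134. 128.]
[0.5247054  0.26386678 0.14072879] [-0.52153689  0.85322871]
marker0 0.96 uv [139. 287.] xy [0.3157 0.3658] ang -152.6 L 0.115 0.031 [152.5  84.   29. ] 408
marker0 0.91 uv [348. 202.] xy [ 0.5585 -0.2143] ang 178.8 L 0.11 0.026 [155.5 156.  149. ] 320
marker0 0.76 uv [364. 206.] xy [ 0.5516 -0.2675] ang 178.4 L 0.113 0.029 [139. 139. 133.] 382
marker0 0.73 uv [ 96. 245.] xy [0.453  0.4984] ang -2.8 L 0.075 0.033 [139. 119.  29.] 221
marker0 0.6 uv [324. 203.] xy [ 0.5611 -0.155 ] ang 179.1 L 0.116 0.029 [139. 139. 134.] 383
eraser0 0.59 uv [364. 207.] xy [ 0.5515 -0.2675] ang 178.4 L 0.113 0.029 [139. 139. 133.] 384
eraser0 0.56 uv [179. 222.] xy [0.5218 0.2633] ang -144.5 L 0.06 0.028 [136. 108.  73.] 187
eraser0 0.53 uv [300. 218.] xy [ 0.5322 -0.0799] ang -90.3 L 0.058 0.029 [137. 109.  76.] 207
```

Emit:
play_rows:
  commands:
    - {"fingers":0,"tx":0.05,"ty":0.0011,"tz":0.0007,"ax":-0.003,"ay":0,"az":0}
    - {"fingers":0,"tx":0.095,"ty":0.0011,"tz":0.0007,"ax":-0.003,"ay":0,"az":0}
    - {"fingers":0,"tx":0.125,"ty":0.0011,"tz":0.0007,"ax":-0.003,"ay":0,"az":0}
    - {"fingers":0,"tx":0.142,"ty":0.0011,"tz":0.0007,"ax":-0.003,"ay":0,"az":0}
    - {"fingers":0,"tx":0.148,"ty":0.0011,"tz":0.0007,"ax":-0.003,"ay":0,"az":0}

```text
time_s: 34.17
tcp_pos: [0.5237, 0.2648, 0.0276]
ee_rot: [[-0.004, -0.53, 0.848], [-0.003, 0.848, 0.53], [-1.0, -0.001, -0.005]]
wrist_force: [0.0, 0.2, 1.4]
gripper_width: 0.499
```

Emit:
play_rows:
  commands:
    - {"fingers":1,"tx":0,"ty":0,"tz":0,"ax":0,"ay":0,"az":0}
    - {"fingers":1,"tx":0,"ty":0,"tz":0,"ax":0,"ay":0,"az":0}
    - {"fingers":1,"tx":0,"ty":0,"tz":0,"ax":0,"ay":0,"az":0}
    - {"fingers":1,"tx":0,"ty":0,"tz":0,"ax":0,"ay":0,"az":0}
    - {"fingers":1,"tx":0,"ty":0,"tz":0,"ax":0,"ay":0,"az":0}

```text
time_s: 34.58
tcp_pos: [0.5257, 0.267, 0.0316]
ee_rot: [[0.002, -0.531, 0.847], [0.002, 0.847, 0.531], [-1.0, 0.0, 0.003]]
wrist_force: [-0.4, -0.5, 3.1]
gripper_width: 0.291
```

Emit:
play_rows:
  commands:
    - {"fingers":1,"tx":0,"ty":0,"tz":0,"ax":0,"ay":0,"az":0}
    - {"fingers":1,"tx":0,"ty":0,"tz":0,"ax":0,"ay":0,"az":0}
    - {"fingers":1,"tx":0,"ty":0,"tz":0,"ax":0,"ay":0,"az":0}

```text
time_s: 34.83
tcp_pos: [0.5257, 0.267, 0.0316]
ee_rot: [[0.002, -0.531, 0.847], [0.001, 0.847, 0.531], [-1.0, -0.0, 0.003]]
wrist_force: [-1.1, -0.9, 6.1]
gripper_width: 0.297
```

Emit:
play_rows:
  commands:
    - {"fingers":1,"tx":-0.02,"ty":0,"tz":0,"ax":0,"ay":0,"az":0}
    - {"fingers":1,"tx":-0.05,"ty":0,"tz":0,"ax":0,"ay":0,"az":0}
    - {"fingers":1,"tx":-0.08,"ty":0,"tz":0,"ax":0,"ay":0,"az":0}
    - {"fingers":1,"tx":-0.11,"ty":0,"tz":0,"ax":0,"ay":0,"az":0}
    - {"fingers":1,"tx":-0.12,"ty":0,"tz":0,"ax":0,"ay":0,"az":0}

```text
time_s: 35.25
tcp_pos: [0.5262, 0.2675, 0.1236]
ee_rot: [[0.005, -0.531, 0.847], [0.003, 0.847, 0.531], [-1.0, 0.0, 0.006]]
wrist_force: [0.5, 1.0, -0.4]
gripper_width: 0.292
```

```bash
python3 - <<'E'
from h import *
s=r.sense(); print(s['tcp_pos'],s['gripper_width'])
plan((.592,-.0800,.12),178.1,1,step=.14,astep=27,P=(.524,.2655,.119),R=122)
E
```

```text
[0.5261885  0.26749349 0.1235617 ] 0.2917157404521314
{'f': 1, 'tx': np.float64(-0.0004), 'ty': np.float64(-0.1462), 'tz': np.float64(-0.0557), 'ax': -0.1039}
{'f': 1, 'tx': np.float64(-0.0004), 'ty': np.float64(-0.1206), 'tz': np.float64(-0.0997), 'ax': -0.1039}
{'f': 1, 'tx': np.float64(-0.0004), 'ty': np.float64(-0.0823), 'tz': np.float64(-0.1331), 'ax': -0.1039}
```

Emit:
play_rows:
  commands:
    - {"fingers":1,"tx":0,"ty":-0.029,"tz":-0.011,"ax":-0.021,"ay":0,"az":0}
    - {"fingers":1,"tx":0,"ty":-0.0585,"tz":-0.022,"ax":-0.042,"ay":0,"az":0}
    - {"fingers":1,"tx":0,"ty":-0.088,"tz":-0.0335,"ax":-0.063,"ay":0,"az":0}
    - {"fingers":1,"tx":0,"ty":-0.117,"tz":-0.0445,"ax":-0.083,"ay":0,"az":0}
    - {"fingers":1,"tx":0,"ty":-0.1462,"tz":-0.0557,"ax":-0.1039,"ay":0,"az":0}

```text
time_s: 35.67
tcp_pos: [0.5471, 0.1502, 0.1193]
ee_rot: [[-0.001, -0.776, 0.63], [-0.0, 0.63, 0.776], [-1.0, 0.001, -0.001]]
wrist_force: [0.0, 0.2, 0.6]
gripper_width: 0.293
```

Emit:
play_rows:
  commands:
    - {"fingers":1,"tx":0,"ty":-0.024,"tz":-0.02,"ax":-0.021,"ay":0,"az":0}
    - {"fingers":1,"tx":0,"ty":-0.048,"tz":-0.04,"ax":-0.042,"ay":0,"az":0}
    - {"fingers":1,"tx":0,"ty":-0.0725,"tz":-0.06,"ax":-0.063,"ay":0,"az":0}
    - {"fingers":1,"tx":0,"ty":-0.0965,"tz":-0.08,"ax":-0.083,"ay":0,"az":0}
    - {"fingers":1,"tx":0,"ty":-0.1206,"tz":-0.0997,"ax":-0.1039,"ay":0,"az":0}

```text
time_s: 36.08
tcp_pos: [0.5698, 0.035, 0.1192]
ee_rot: [[-0.002, -0.937, 0.348], [-0.0, 0.348, 0.937], [-1.0, 0.001, -0.001]]
wrist_force: [0.5, 0.2, -0.5]
gripper_width: 0.294
```

Emit:
play_rows:
  commands:
    - {"fingers":1,"tx":0,"ty":-0.0165,"tz":-0.0265,"ax":-0.021,"ay":0,"az":0}
    - {"fingers":1,"tx":0,"ty":-0.033,"tz":-0.053,"ax":-0.042,"ay":0,"az":0}
    - {"fingers":1,"tx":0,"ty":-0.0495,"tz":-0.08,"ax":-0.063,"ay":0,"az":0}
    - {"fingers":1,"tx":0,"ty":-0.066,"tz":-0.1065,"ax":-0.083,"ay":0,"az":0}
    - {"fingers":1,"tx":0,"ty":-0.0823,"tz":-0.1331,"ax":-0.1039,"ay":0,"az":0}

```text
time_s: 36.5
tcp_pos: [0.5926, -0.0799, 0.1191]
ee_rot: [[-0.002, -1.0, 0.029], [0.0, 0.029, 1.0], [-1.0, 0.002, 0.0]]
wrist_force: [1.3, 0.2, -0.6]
gripper_width: 0.294
```

Emit:
play_rows:
  commands:
    - {"fingers":1,"tx":0,"ty":0,"tz":0,"ax":0,"ay":0,"az":0}
    - {"fingers":1,"tx":0,"ty":0,"tz":0,"ax":0,"ay":0,"az":0}
    - {"fingers":1,"tx":0,"ty":0,"tz":0,"ax":0,"ay":0,"az":0}

```text
time_s: 36.75
tcp_pos: [0.5926, -0.0786, 0.1194]
ee_rot: [[-0.001, -0.999, 0.033], [0.0, 0.033, 0.999], [-1.0, 0.001, 0.0]]
wrist_force: [0.6, -0.3, 0.6]
gripper_width: 0.292
```

```bash
python3 - <<'E'
from h import *
s=r.sense(); p=wcap(); im=p['image'][60:320,110:450][:,:,::-1].copy()
ex=np.array([.9994,-.0332]);ey=np.array([.0332,.9994]);C=np.array([.5575,-.1955])
for k in(-1,1):
    P=[wpx(p,[*(C+ex*(k*.031+a*.019)+ey*(.117+b*.037)),.021])-[110,60] for a,b in((-1,-1),(1,-1),(1,1),(-1,1))]
    cv2.polylines(im,[np.int32(P)],True,(0,255,0),1)
cv2.imwrite('pics/w12.png',cv2.resize(im,None,fx=2.2,fy=2.2))
print(s['tcp_pos'],s['gripper_width'],s['ee_rot'][:2,1])
E
```

```text
[ 0.59258149 -0.07864777  0.11937779] 0.29202607143079107 [-0.99944694  0.03322502]
```

View pics/w12.png

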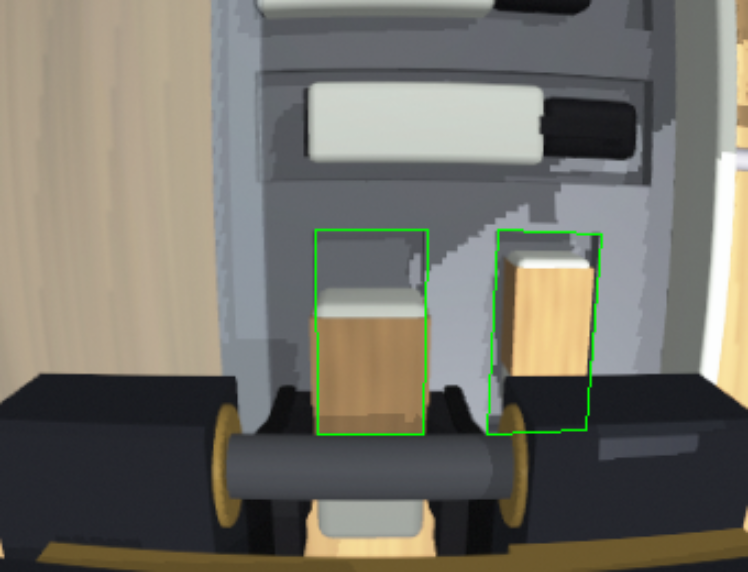

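The eraser sits over bay1 (centre column 370, bay 316–425), and bay0's eraser lies flat within its ribs. I lower and release.

Emit:
play_rows:
  commands:
    - {"fingers":1,"tx":0.02,"ty":0,"tz":-0.0013,"ax":0,"ay":0,"az":0}
    - {"fingers":1,"tx":0.045,"ty":0,"tz":-0.0013,"ax":0,"ay":0,"az":0}
    - {"fingers":1,"tx":0.07,"ty":0,"tz":-0.0013,"ax":0,"ay":0,"az":0}
    - {"fingers":1,"tx":0.085,"ty":0,"tz":-0.0013,"ax":0,"ay":0,"az":0}
    - {"fingers":1,"tx":0.093,"ty":0,"tz":-0.0013,"ax":0,"ay":0,"az":0}

```text
time_s: 37.22
tcp_pos: [0.592, -0.079, 0.0486]
ee_rot: [[-0.003, -1.0, 0.031], [-0.0, 0.031, 1.0], [-1.0, 0.003, -0.0]]
wrist_force: [-0.6, 0.1, -0.6]
gripper_width: 0.295
```

Emit:
play_rows:
  commands:
    - {"fingers":1,"tx":0.002,"ty":0,"tz":0,"ax":0,"ay":0,"az":0}
    - {"fingers":1,"tx":0.004,"ty":0,"tz":0,"ax":0,"ay":0,"az":0}
    - {"fingers":1,"tx":0.006,"ty":0,"tz":0,"ax":0,"ay":0,"az":0}
    - {"fingers":1,"tx":0.008,"ty":0,"tz":0,"ax":0,"ay":0,"az":0}
    - {"fingers":1,"tx":0.008,"ty":0,"tz":0,"ax":0,"ay":0,"az":0}

```text
time_s: 37.63
tcp_pos: [0.5934, -0.0798, 0.0448]
ee_rot: [[0.001, -0.999, 0.032], [0.0, 0.032, 0.999], [-1.0, -0.001, 0.0]]
wrist_force: [-0.3, 0.2, -0.1]
gripper_width: 0.293
```

Emit:
play_rows:
  commands:
    - {"fingers":0.4,"tx":0,"ty":0,"tz":0,"ax":0,"ay":0,"az":0}
    - {"fingers":0.2,"tx":0,"ty":0,"tz":0,"ax":0,"ay":0,"az":0}
    - {"fingers":0.15,"tx":0,"ty":0,"tz":0,"ax":0,"ay":0,"az":0}
    - {"fingers":0.15,"tx":0,"ty":0,"tz":0,"ax":0,"ay":0,"az":0}

```text
time_s: 37.97
tcp_pos: [0.5933, -0.0799, 0.0447]
ee_rot: [[0.001, -0.999, 0.032], [0.0, 0.032, 0.999], [-1.0, -0.001, 0.0]]
wrist_force: [0.6, 0.5, -0.0]
gripper_width: 0.408
```

Emit:
play_rows:
  commands:
    - {"fingers":0.15,"tx":-0.03,"ty":0,"tz":0,"ax":0,"ay":0,"az":0}
    - {"fingers":0.15,"tx":-0.07,"ty":0,"tz":0,"ax":0,"ay":0,"az":0}
    - {"fingers":0.15,"tx":-0.11,"ty":0,"tz":0,"ax":0,"ay":0,"az":0}
    - {"fingers":0.15,"tx":-0.13,"ty":0,"tz":0,"ax":0,"ay":0,"az":0}
    - {"fingers":0.15,"tx":-0.13,"ty":0,"tz":0,"ax":0,"ay":0,"az":0}

```text
time_s: 38.38
tcp_pos: [0.5958, -0.0799, 0.1468]
ee_rot: [[0.009, -0.999, 0.031], [0.0, 0.031, 1.0], [-1.0, -0.009, 0.0]]
wrist_force: [0.3, 0.1, 0.1]
gripper_width: 0.427
```

```bash
python3 - <<'E'
from h import *
s=r.sense(); print(s['tcp_pos'],s['gripper_width'])
p=wlook(('eraser0',)); barrel(p,(.57,-.15))
plan((.417,-.187,.16),178.1,.31,step=.18)
E
```

```text
[ 0.59580326 -0.07988608  0.14675246] 0.4265968175970262
eraser0 0.98 uv [283. 203.] xy [ 0.5941 -0.0787] ang 89.0 L 0.066 0.028 [159. 127.  87.]
eraser0 0.95 uv [353. 200.] xy [ 0.5288 -0.0742] ang 89.7 L 0.066 0.033 [235. 196. 135.]
eraser0 0.7 uv [353. 132.] xy [ 0.5178 -0.1489] ang 88.4 L 0.244 0.219 [101. 103. 105.]
white [ 0.5871 -0.2053] ang 178.8 LxW [0.0777 0.0254] ends [ 0.5483 -0.2045] px [286.  55.]
white [ 0.5716 -0.1529] ang 178.1 LxW [0.076  0.0253] ends [ 0.5336 -0.1517] px [306. 118.]
white [ 0.5675 -0.081 ] ang 48.3 LxW [0.1429 0.0591] ends [ 0.52   -0.1343] px [315. 198.]
{'f': 0.31, 'tx': np.float64(-0.0118), 'ty': np.float64(0.115), 'tz': np.float64(-0.0753), 'ax': np.float64(0.0001)}
{'f': 0.31, 'tx': np.float64(-0.0118), 'ty': np.float64(0.115), 'tz': np.float64(-0.0753), 'ax': np.float64(0.0001)}
```

Emit:
play_rows:
  commands:
    - {"fingers":0.31,"tx":-0.0118,"ty":0.115,"tz":-0.0753,"ax":0,"ay":0,"az":0}
    - {"fingers":0.31,"tx":-0.0118,"ty":0.115,"tz":-0.0753,"ax":0,"ay":0,"az":0}
    - {"fingers":0.31,"tx":-0.0118,"ty":0.115,"tz":-0.0753,"ax":0,"ay":0,"az":0}
    - {"fingers":0.31,"tx":-0.0118,"ty":0.115,"tz":-0.0753,"ax":0,"ay":0,"az":0}

```text
time_s: 38.82
tcp_pos: [0.5001, -0.135, 0.1494]
ee_rot: [[-0.006, -0.999, 0.035], [0.001, 0.035, 0.999], [-1.0, 0.006, 0.0]]
wrist_force: [0.5, 0.3, -0.1]
gripper_width: 0.348
```

Emit:
play_rows:
  commands:
    - {"fingers":0.31,"tx":-0.0118,"ty":0.115,"tz":-0.0753,"ax":0,"ay":0,"az":0}
    - {"fingers":0.31,"tx":-0.0118,"ty":0.115,"tz":-0.0753,"ax":0,"ay":0,"az":0}
    - {"fingers":0.31,"tx":-0.0118,"ty":0.115,"tz":-0.0753,"ax":0,"ay":0,"az":0}
    - {"fingers":0.31,"tx":-0.0118,"ty":0.115,"tz":-0.0753,"ax":0,"ay":0,"az":0}
    - {"fingers":0.31,"tx":-0.0118,"ty":0.115,"tz":-0.0753,"ax":0,"ay":0,"az":0}

```text
time_s: 39.23
tcp_pos: [0.4165, -0.1876, 0.159]
ee_rot: [[-0.001, -0.999, 0.033], [0.0, 0.033, 0.999], [-1.0, 0.001, 0.0]]
wrist_force: [1.1, 0.1, 0.3]
gripper_width: 0.348
```

Emit:
play_rows:
  commands:
    - {"fingers":0.31,"tx":0,"ty":0,"tz":0,"ax":0,"ay":0,"az":0}
    - {"fingers":0.31,"tx":0,"ty":0,"tz":0,"ax":0,"ay":0,"az":0}
    - {"fingers":0.31,"tx":0,"ty":0,"tz":0,"ax":0,"ay":0,"az":0}

```text
time_s: 39.48
tcp_pos: [0.4179, -0.1868, 0.1591]
ee_rot: [[-0.001, -1.0, 0.031], [0.0, 0.031, 1.0], [-1.0, 0.001, 0.0]]
wrist_force: [0.6, 0.5, -0.1]
gripper_width: 0.343
```

```bash
python3 - <<'E'
from h import *
s=r.sense(); print(s['tcp_pos'],s['gripper_width'])
t=look('top'); a=t['image'][90:330,60:500][:,:,::-1]; cv2.imwrite('pics/top2.png',cv2.resize(a,None,fx=1.8,fy=1.8,interpolation=cv2.INTER_CUBIC))
p=wcap(); cv2.imwrite('pics/w13.png',p['image'][:,:,::-1]); print(wpx(p,(.418,-.187,.036)),wpx(p,(.4195,-.237,.036)),p['image'][170:175,265:300].mean(0).round().astype(int).tolist())
E
```

```text
[ 0.41793208 -0.18675144  0.15912361] 0.3434581850661039
marker0 0.83 uv [ 98. 235.] xy [0.4699 0.4982] ang -0.7 L 0.11 0.035 [147. 130.  29.] 422
marker0 0.75 uv [342. 192.] xy [ 0.5981 -0.2093] ang 178.9 L 0.06 0.026 [159. 158. 152.] 185
marker0 0.75 uv [140. 289.] xy [0.3141 0.3659] ang -152.2 L 0.11 0.031 [155.  90.  29.] 395
marker0 0.74 uv [324. 196.] xy [ 0.5874 -0.1569] ang 179.4 L 0.057 0.026 [153. 153. 147.] 189
marker0 0.7 uv [123. 164.] xy [0.6896 0.443 ] ang -147.1 L 0.118 0.03 [156.  84.  25.] 331
marker0 0.66 uv [368. 194.] xy [ 0.5881 -0.2685] ang 178.4 L 0.04 0.029 [155.5 155.  148. ] 146
marker0 0.53 uv [480. 244.] xy [ 0.4597 -0.5824] ang 101.2 L 0.13 0.083 [92. 91. 84.] 1127
eraser0 0.48 uv [300. 196.] xy [ 0.5964 -0.0855] ang -93.8 L 0.059 0.032 [118.  94.  66.] 206
[277.9 206.1] [274.2 146.3] [[154, 153, 161], [156, 155, 163], [189, 188, 196], [196, 195, 203], [197, 197, 208], [186, 186, 195], [170, 162, 159], [218, 183, 138], [229, 191, 134], [230, 194, 135], [234, 199, 139], [238, 205, 143], [240, 209, 145], [241, 212, 147], [241, 212, 148], [241, 211, 147], [240, 210, 146], [240, 210, 146], [240, 210, 146], [240, 210, 146], [241, 212, 147], [243, 215, 149], [242, 215, 149], [241, 213, 148], [240, 211, 146], [238, 207, 144], [236, 204, 142], [232, 196, 137], [226, 189, 133], [222, 185, 130], [224, 187, 131], [228, 191, 133], [230, 193, 134], [232, 196, 136], [231, 197, 137]]
```

View pics/w13.png

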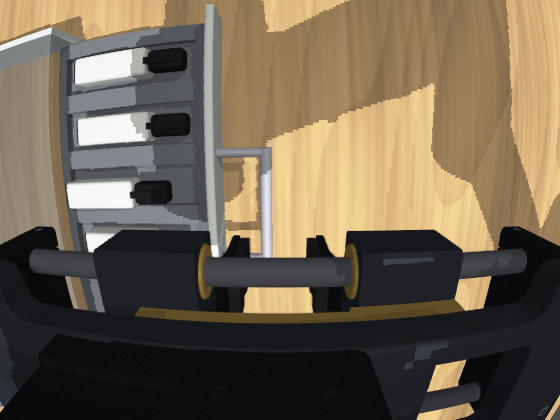

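The bar shows at column 267, about 7 mm further in than where I left it, so landing the first marker nudged the drawer. I shift to it, grip and push shut.

Emit:
play_rows:
  commands:
    - {"fingers":0.31,"tx":0.04,"ty":-0.0093,"tz":0,"ax":0,"ay":0,"az":0}
    - {"fingers":0.31,"tx":0.08,"ty":-0.0093,"tz":0,"ax":0,"ay":0,"az":0}
    - {"fingers":0.31,"tx":0.12,"ty":-0.0093,"tz":0,"ax":0,"ay":0,"az":0}
    - {"fingers":0.31,"tx":0.15,"ty":-0.0093,"tz":0,"ax":0,"ay":0,"az":0}
    - {"fingers":0.31,"tx":0.161,"ty":-0.0093,"tz":0,"ax":0,"ay":0,"az":0}

```text
time_s: 40.1
tcp_pos: [0.4221, -0.1871, 0.0359]
ee_rot: [[-0.006, -0.999, 0.033], [0.001, 0.033, 0.999], [-1.0, 0.006, 0.001]]
wrist_force: [-0.2, 0.2, -0.1]
gripper_width: 0.34
```

Emit:
play_rows:
  commands:
    - {"fingers":1,"tx":0,"ty":0,"tz":0,"ax":0,"ay":0,"az":0}
    - {"fingers":1,"tx":0,"ty":0,"tz":0,"ax":0,"ay":0,"az":0}
    - {"fingers":1,"tx":0,"ty":0,"tz":0,"ax":0,"ay":0,"az":0}
    - {"fingers":1,"tx":0,"ty":0,"tz":0,"ax":0,"ay":0,"az":0}
    - {"fingers":1,"tx":0,"ty":0,"tz":0,"ax":0,"ay":0,"az":0}

```text
time_s: 40.52
tcp_pos: [0.4257, -0.1876, 0.0404]
ee_rot: [[0.005, -0.999, 0.032], [-0.001, 0.032, 0.999], [-1.0, -0.005, -0.0]]
wrist_force: [1.1, -0.3, 2.1]
gripper_width: 0.102
```

Emit:
play_rows:
  commands:
    - {"fingers":1,"tx":0,"ty":-0.007,"tz":0,"ax":0,"ay":0,"az":0}
    - {"fingers":1,"tx":0,"ty":-0.02,"tz":0,"ax":0,"ay":0,"az":0}
    - {"fingers":1,"tx":0,"ty":-0.037,"tz":0,"ax":0,"ay":0,"az":0}
    - {"fingers":1,"tx":0,"ty":-0.054,"tz":0,"ax":0,"ay":0,"az":0}
    - {"fingers":1,"tx":0,"ty":-0.072,"tz":0,"ax":0,"ay":0,"az":0}

```text
time_s: 40.93
tcp_pos: [0.4785, -0.1891, 0.0403]
ee_rot: [[0.001, -0.999, 0.032], [-0.0, 0.032, 0.999], [-1.0, -0.001, -0.0]]
wrist_force: [-1.1, 2.2, 6.5]
gripper_width: 0.099
```

Emit:
play_rows:
  commands:
    - {"fingers":1,"tx":0,"ty":-0.018,"tz":0,"ax":0,"ay":0,"az":0}
    - {"fingers":1,"tx":0,"ty":-0.036,"tz":0,"ax":0,"ay":0,"az":0}
    - {"fingers":1,"tx":0,"ty":-0.054,"tz":0,"ax":0,"ay":0,"az":0}
    - {"fingers":1,"tx":0,"ty":-0.072,"tz":0,"ax":0,"ay":0,"az":0}
    - {"fingers":1,"tx":0,"ty":-0.088,"tz":0,"ax":0,"ay":0,"az":0}

```text
time_s: 41.35
tcp_pos: [0.5449, -0.1911, 0.0404]
ee_rot: [[0.001, -0.999, 0.032], [0.0, 0.032, 0.999], [-1.0, -0.001, 0.0]]
wrist_force: [-2.3, 2.9, 5.4]
gripper_width: 0.098
```

Emit:
play_rows:
  commands:
    - {"fingers":1,"tx":0,"ty":-0.014,"tz":0,"ax":0,"ay":0,"az":0}
    - {"fingers":1,"tx":0,"ty":-0.026,"tz":0,"ax":0,"ay":0,"az":0}
    - {"fingers":1,"tx":0,"ty":-0.036,"tz":0,"ax":0,"ay":0,"az":0}
    - {"fingers":1,"tx":0,"ty":-0.045,"tz":0,"ax":0,"ay":0,"az":0}
    - {"fingers":1,"tx":0,"ty":-0.05,"tz":0,"ax":0,"ay":0,"az":0}

```text
time_s: 41.77
tcp_pos: [0.5828, -0.1921, 0.0404]
ee_rot: [[0.002, -1.0, 0.032], [-0.0, 0.032, 1.0], [-1.0, -0.002, 0.0]]
wrist_force: [-1.0, 2.3, 5.5]
gripper_width: 0.104
```

Emit:
play_rows:
  commands:
    - {"fingers":1,"tx":0,"ty":-0.003,"tz":0,"ax":0,"ay":0,"az":0}
    - {"fingers":1,"tx":0,"ty":-0.004,"tz":0,"ax":0,"ay":0,"az":0}
    - {"fingers":1,"tx":0,"ty":-0.004,"tz":0,"ax":0,"ay":0,"az":0}

```text
time_s: 42.02
tcp_pos: [0.5837, -0.1922, 0.0403]
ee_rot: [[-0.002, -0.999, 0.032], [0.0, 0.032, 0.999], [-1.0, 0.002, 0.0]]
wrist_force: [-4.2, 3.8, 8.0]
gripper_width: 0.107
```

Emit:
play_rows:
  commands:
    - {"fingers":1,"tx":0,"ty":-0.003,"tz":0,"ax":0,"ay":0,"az":0}
    - {"fingers":1,"tx":0,"ty":-0.003,"tz":0,"ax":0,"ay":0,"az":0}
    - {"fingers":0.6,"tx":0,"ty":-0.003,"tz":0,"ax":0,"ay":0,"az":0}
    - {"fingers":0.4,"tx":0,"ty":-0.003,"tz":0,"ax":0,"ay":0,"az":0}
    - {"fingers":0.35,"tx":0,"ty":0,"tz":0,"ax":0,"ay":0,"az":0}

```text
time_s: 42.43
tcp_pos: [0.585, -0.1927, 0.0392]
ee_rot: [[0.002, -0.999, 0.032], [-0.0, 0.032, 0.999], [-1.0, -0.002, -0.0]]
wrist_force: [0.6, -0.3, 0.4]
gripper_width: 0.249
```

Emit:
play_rows:
  commands:
    - {"fingers":0.35,"tx":0,"ty":0.004,"tz":0,"ax":0,"ay":0,"az":0}
    - {"fingers":0.35,"tx":0,"ty":0.004,"tz":0,"ax":0,"ay":0,"az":0}
    - {"fingers":0.35,"tx":-0.04,"ty":0.004,"tz":0,"ax":0,"ay":0,"az":0}
    - {"fingers":0.35,"tx":-0.09,"ty":0.004,"tz":0,"ax":0,"ay":0,"az":0}
    - {"fingers":0.35,"tx":-0.14,"ty":0.004,"tz":0,"ax":0,"ay":0,"az":0}

```text
time_s: 42.85
tcp_pos: [0.5807, -0.1926, 0.1439]
ee_rot: [[-0.003, -0.999, 0.032], [0.0, 0.032, 0.999], [-1.0, 0.003, -0.0]]
wrist_force: [1.3, -0.4, 0.2]
gripper_width: 0.327
```

Emit:
play_rows:
  commands:
    - {"fingers":0,"tx":-0.03,"ty":0.05,"tz":0.03,"ax":0,"ay":0,"az":0}
    - {"fingers":0,"tx":-0.05,"ty":0.1,"tz":0.06,"ax":0,"ay":0,"az":0}
    - {"fingers":0,"tx":-0.07,"ty":0.15,"tz":0.09,"ax":0,"ay":0,"az":0}
    - {"fingers":0,"tx":-0.08,"ty":0.17,"tz":0.14,"ax":0,"ay":0,"az":0}
    - {"fingers":0,"tx":-0.08,"ty":0.17,"tz":0.19,"ax":0,"ay":0,"az":0}

```text
time_s: 43.27
tcp_pos: [0.4566, -0.0538, 0.2051]
ee_rot: [[0.002, -0.999, 0.035], [0.001, 0.035, 0.999], [-1.0, -0.002, 0.001]]
wrist_force: [1.5, 0.1, 0.5]
gripper_width: 0.489
```

Emit:
play_rows:
  commands:
    - {"fingers":0,"tx":0,"ty":0,"tz":0.05,"ax":0,"ay":0,"az":0}
    - {"fingers":0,"tx":0,"ty":0,"tz":0.1,"ax":0,"ay":0,"az":0}
    - {"fingers":0,"tx":0,"ty":0,"tz":0.15,"ax":0,"ay":0,"az":0}
    - {"fingers":0,"tx":0,"ty":0,"tz":0.2,"ax":0,"ay":0,"az":0}

```text
time_s: 43.6
tcp_pos: [0.4639, 0.0981, 0.2037]
ee_rot: [[0.001, -0.999, 0.032], [0.001, 0.032, 0.999], [-1.0, -0.001, 0.001]]
wrist_force: [0.7, 0.6, 0.8]
gripper_width: 0.502
```

```bash
python3 - <<'E'
from h import *
s=r.sense(); print(s['tcp_pos'],s['gripper_width'])
p=look('top'); a=p['image'][130:250,240:460][:,:,::-1]; cv2.imwrite('pics/end.png',cv2.resize(a,None,fx=3.6,fy=3.6,interpolation=cv2.INTER_CUBIC)[:600,:800])
for n in ('mug','stapler','notes','kept0'):
    for f in spotter.find_in(n,p)[:2]: print(n,np.round(f['uv']),round(f['score'],2),np.round(atz(p,f['uv'],.012),3))
E
```

```text
[0.46388501 0.09814199 0.2037399 ] 0.502083048906016
marker0 0.79 uv [121. 161.] xy [0.6906 0.4402] ang -150.5 L 0.119 0.03 [146.  77.  26.] 339
marker0 0.44 uv [ 96. 226.] xy [0.4957 0.4997] ang 0.4 L 0.058 0.031 [140. 121.  30.] 177
mug [480. 243.] 0.71 [ 0.459 -0.594  0.012]
stapler [190. 142.] 0.92 [0.755 0.246 0.012]
notes [444. 189.] 0.55 [ 0.614 -0.501  0.012]
kept0 [336. 187.] 0.17 [ 0.62  -0.189  0.012]
```

View pics/end.png

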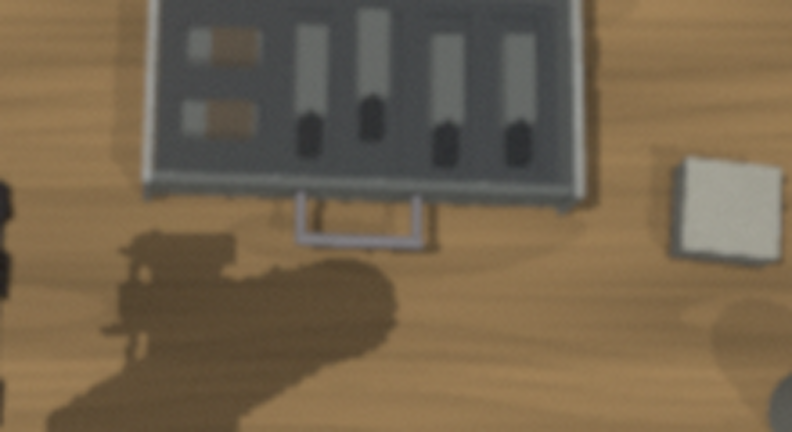

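The drawer is shut, but the lane2 marker now sits about 15 mm further back than when I placed it. It had already moved in the view at t=36.8, when the robot wasn't near it, so that was probably the announced knock. My picture views are used up, so I check numerically on the saved images whether it still lies flat inside its lane.

```bash
python3 - <<'E'
from h import *
p=wcap(); p=dict(p)
def setpose(pos,y):
    a=np.arctan2(y[1],y[0]); R=np.array([[0,np.cos(a),0],[0,np.sin(a),0],[-1,0,0]],float); R[:,2]=np.cross(R[:,0],R[:,1])
    M=np.eye(4); M[:3,:3]=R; M[:3,3]=pos; p['W']=M@np.array(p['mount'])
def feats(im,box):
    x0,y0,x1,y1=box; s=im[y0:y1,x0:x1].astype(int); 
    w=((s.min(2)>165)&(s.max(2)-s.min(2)<30)).astype(np.uint8); k=(s.max(2)<60).astype(np.uint8)
    out=[]
    for m in(w,k):
        n,l,st,c=cv2.connectedComponentsWithStats(m); i=1+np.argmax(st[1:,4]); out.append([st[i,0]+x0,st[i,1]+y0,st[i,0]+st[i,2]+x0,st[i,1]+st[i,3]+y0,st[i,4]])
    return out
im=cv2.imread('pics/w13.png'); setpose([.41793,-.18675,.15912],[-1,.031])
for n,b in dict(kept=(60,40,200,95),lane1=(60,102,200,155),lane2=(50,168,200,222)).items():
    w,k=feats(im,b); yc=(w[1]+w[3])/2
    print(n,'barrel',w,'cap',k,'tail',np.round(watz(p,(w[0],yc),.036),4),'barrel-end',np.round(watz(p,(w[2],yc),.036),4),'cap-end',np.round(watz(p,(k[2],(k[1]+k[3])/2),.033),4))
    print('   sides y at mid',[np.round(watz(p,((w[0]+w[2])/2,v),.036)[1],4) for v in (w[1],w[3])])
# lane2 back end / front edges in w13 rib-top plane, model with drawer moved
print('lane2 back end px', wpx(p,(.556+.069,-.2085-.0023,.021)), wpx(p,(.556+.069,-.2085-.0023,.012)),'front',wpx(p,(.487,-.206,.021)))
row=im[190:200,40:80].mean((0,2)).round().astype(int); print('row profile cols40-80',row.tolist())
row=im[170:178,40:80].mean((0,2)).round().astype(int); print('rib row profile',row.tolist())
E
```

```text
kept barrel [np.int32(75), np.int32(48), np.int32(144), np.int32(85), np.int32(1771)] cap [np.int32(143), np.int32(47), np.int32(187), np.int32(74), np.int32(934)] tail [ 0.6021 -0.326   0.036 ] barrel-end [ 0.5288 -0.313   0.036 ] cap-end [ 0.4906 -0.3139  0.033 ]
   sides y at mid [np.float64(-0.3362), np.float64(-0.3015)]
lane1 barrel [np.int32(78), np.int32(113), np.int32(147), np.int32(146), np.int32(1889)] cap [np.int32(146), np.int32(113), np.int32(191), np.int32(137), np.int32(912)] tail [ 0.6006 -0.2656  0.036 ] barrel-end [ 0.5279 -0.2576  0.036 ] cap-end [ 0.4889 -0.2581  0.033 ]
   sides y at mid [np.float64(-0.2758), np.float64(-0.2464)]
lane2 barrel [np.int32(67), np.int32(181), np.int32(134), np.int32(209), np.int32(1690)] cap [np.int32(130), np.int32(180), np.int32(173), np.int32(205), np.int32(883)] tail [ 0.6228 -0.2046  0.036 ] barrel-end [ 0.5462 -0.2011  0.036 ] cap-end [ 0.5094 -0.2012  0.033 ]
   sides y at mid [np.float64(-0.2158), np.float64(-0.1894)]
lane2 back end px [ 72.7 186. ] [ 77.4 184.4] front [200.2 183.6]
row profile cols40-80 [140, 141, 141, 142, 142, 141, 139, 139, 139, 140, 141, 140, 141, 142, 139, 117, 110, 111, 109, 104, 104, 105, 105, 105, 104, 92, 68, 150, 241, 247, 247, 247, 247, 247, 247, 247, 247, 247, 247, 247]
rib row profile [141, 141, 141, 142, 141, 139, 139, 139, 139, 140, 142, 143, 131, 110, 110, 110, 106, 105, 105, 105, 105, 105, 103, 86, 87, 87, 87, 87, 87, 86, 66, 56, 56, 56, 56, 79, 85, 85, 85, 85]
```

```bash
python3 - <<'E'
from h import *
plan((.65,-.14,.15),178.1,0,step=.18)
E
```

```text
{'f': 0, 'tx': np.float64(0.0355), 'ty': np.float64(-0.1291), 'tz': np.float64(-0.1525), 'ax': np.float64(-0.0001)}
{'f': 0, 'tx': np.float64(0.0355), 'ty': np.float64(-0.1291), 'tz': np.float64(-0.1526), 'ax': np.float64(-0.0001)}
```

Emit:
play_rows:
  commands:
    - {"fingers":0,"tx":0.0355,"ty":-0.1291,"tz":-0.1525,"ax":0,"ay":0,"az":0}
    - {"fingers":0,"tx":0.0355,"ty":-0.1291,"tz":-0.1525,"ax":0,"ay":0,"az":0}
    - {"fingers":0,"tx":0.0355,"ty":-0.1291,"tz":-0.1525,"ax":0,"ay":0,"az":0}
    - {"fingers":0,"tx":0.0355,"ty":-0.1291,"tz":-0.1525,"ax":0,"ay":0,"az":0}
    - {"fingers":0,"tx":0.0355,"ty":-0.1291,"tz":-0.1525,"ax":0,"ay":0,"az":0}

```text
time_s: 44.42
tcp_pos: [0.5591, -0.0258, 0.1749]
ee_rot: [[-0.002, -0.999, 0.039], [-0.001, 0.039, 0.999], [-1.0, 0.002, -0.001]]
wrist_force: [1.3, -0.3, -0.2]
gripper_width: 0.507
```

Emit:
play_rows:
  commands:
    - {"fingers":0,"tx":0.0355,"ty":-0.1291,"tz":-0.1525,"ax":0,"ay":0,"az":0}
    - {"fingers":0,"tx":0.0355,"ty":-0.1291,"tz":-0.1525,"ax":0,"ay":0,"az":0}
    - {"fingers":0,"tx":0.0355,"ty":-0.1291,"tz":-0.1525,"ax":0,"ay":0,"az":0}
    - {"fingers":0,"tx":0.0355,"ty":-0.1291,"tz":-0.1525,"ax":0,"ay":0,"az":0}
    - {"fingers":0,"tx":0.0355,"ty":-0.1291,"tz":-0.1525,"ax":0,"ay":0,"az":0}

```text
time_s: 44.83
tcp_pos: [0.6516, -0.1435, 0.1476]
ee_rot: [[-0.002, -0.999, 0.038], [-0.001, 0.038, 0.999], [-1.0, 0.002, -0.001]]
wrist_force: [0.1, 0.7, -0.3]
gripper_width: 0.499
```

Emit:
play_rows:
  commands:
    - {"fingers":0,"tx":0,"ty":0,"tz":0,"ax":0,"ay":0,"az":0}
    - {"fingers":0,"tx":0,"ty":0,"tz":0,"ax":0,"ay":0,"az":0}
    - {"fingers":0,"tx":0,"ty":0,"tz":0,"ax":0,"ay":0,"az":0}
    - {"fingers":0,"tx":0,"ty":0,"tz":0,"ax":0,"ay":0,"az":0}
    - {"fingers":0,"tx":0,"ty":0,"tz":0,"ax":0,"ay":0,"az":0}

```text
time_s: 45.25
tcp_pos: [0.6502, -0.1376, 0.151]
ee_rot: [[0.001, -1.0, 0.031], [0.0, 0.031, 1.0], [-1.0, -0.001, 0.0]]
wrist_force: [0.4, -0.3, 0.8]
gripper_width: 0.501
```

```bash
cat >> h.py <<'E'
import pickle
def snap(n):
    p=wcap(); save(p,n); pickle.dump({k:p[k] for k in('fx','cx','cy','W','image')},open(n+'.pkl','wb')); return p
E
python3 - <<'E'
from h import *
p=snap('s1'); s=r.sense(); print(s['tcp_pos'],s['ee_rot'][:2,1])
# predicted pixels: origins of markers in lanes at drawer shut
D=.1575
for n,x,y in(('kept',.546,-.3205),('l1',.545,-.2645),('l2',.568,-.205),('l3',.556,-.1525)):
    print(n,'tail',wpx(p,(x+.055+D,y-.006,.036)),'bend',wpx(p,(x-.021+D,y-.005,.036)),'cap',wpx(p,(x-.055+D,y-.003,.033)))
im=p['image'].astype(int)
for f in spotter.silhouettes('marker0',p)[:6]:
    v,u=np.nonzero(f['region']); print(round(f['score'],2),np.round(f['uv']),[u.min(),u.max(),v.min(),v.max()],np.median(im[v,u],0))
E
```

```text
[ 0.65033652 -0.13760153  0.15087447] [-0.99952194  0.03090327]
kept tail [144.8  -2.9] bend [232.  -14.4] cap [273.9 -13.3]
l1 tail [144.3  56.7] bend [234.   47.4] cap [277.2  48.5]
l2 tail [122.2 129. ] bend [207.6 122.1] cap [250.5 122.2]
l3 tail [139.7 188.9] bend [225.8 186.2] cap [267.9 186.6]
```

Emit:
play_rows:
  commands:
    - {"fingers":0,"tx":0,"ty":-0.045,"tz":0,"ax":0,"ay":0,"az":0}
    - {"fingers":0,"tx":0,"ty":-0.09,"tz":0,"ax":0,"ay":0,"az":0}
    - {"fingers":0,"tx":0,"ty":-0.13,"tz":0,"ax":0,"ay":0,"az":0}
    - {"fingers":0,"tx":0,"ty":-0.165,"tz":0,"ax":0,"ay":0,"az":0}
    - {"fingers":0,"tx":0,"ty":-0.18,"tz":0,"ax":0,"ay":0,"az":0}

```text
time_s: 45.77
tcp_pos: [0.7878, -0.1423, 0.1491]
ee_rot: [[0.001, -1.0, 0.031], [-0.0, 0.031, 1.0], [-1.0, -0.001, -0.0]]
wrist_force: [-0.9, -0.4, -0.7]
gripper_width: 0.502
```

Emit:
play_rows:
  commands:
    - {"fingers":0,"tx":0,"ty":0,"tz":0,"ax":0,"ay":0,"az":0}
    - {"fingers":0,"tx":0,"ty":0,"tz":0,"ax":0,"ay":0,"az":0}
    - {"fingers":0,"tx":0,"ty":0,"tz":0,"ax":0,"ay":0,"az":0}
    - {"fingers":0,"tx":0,"ty":0,"tz":0,"ax":0,"ay":0,"az":0}
    - {"fingers":0,"tx":0,"ty":0,"tz":0,"ax":0,"ay":0,"az":0}

```text
time_s: 46.18
tcp_pos: [0.7848, -0.1428, 0.151]
ee_rot: [[0.001, -0.999, 0.032], [-0.0, 0.032, 0.999], [-1.0, -0.001, -0.0]]
wrist_force: [-0.5, 0.1, 0.1]
gripper_width: 0.498
```

```bash
python3 - <<'E'
from h import *
snap('s2'); print(r.sense()['tcp_pos'])
D=.1575
for n in('s1','s2'):
    p=pickle.load(open(n+'.pkl','rb')); g=p['image'].astype(float).mean(2)
    for nm,x,y in(('l1',.545,-.2645),('l2',.568,-.205),('l3',.556,-.1525)):
        a,b=np.array([wpx(p,(x+.085+D,y-.007,.036)),wpx(p,(x-.08+D,y-.002,.034))])
        m=int(np.hypot(*(b-a))); t=np.linspace(0,1,m); L=a+(b-a)*t[:,None]
        prof=np.mean([cv2.remap(g.astype(np.float32),np.float32(L[:,0])[None],np.float32(L[:,1]+o)[None],cv2.INTER_LINEAR)[0] for o in range(-4,5)],0)
        print(n,nm,np.round(a),np.round(b),prof.round().astype(int)[::3].tolist())
E
```

```text
[ 0.78490256 -0.14277536  0.15098525]
s1 l1 [113.  61.] [309.  49.] [135, 118, 118, 118, 118, 100, 114, 119, 119, 119, 98, 175, 175, 176, 176, 176, 176, 176, 177, 177, 177, 178, 178, 178, 178, 178, 178, 179, 179, 179, 179, 179, 179, 180, 180, 181, 181, 181, 178, 100, 83, 83, 84, 83, 84, 84, 84, 84, 84, 84, 85, 84, 83, 78, 126, 126, 126, 126, 126, 126, 126, 138, 172, 178, 176]
s1 l2 [ 93. 132.] [282. 122.] [137, 137, 137, 137, 137, 137, 137, 137, 119, 120, 122, 177, 177, 177, 177, 177, 177, 177, 178, 178, 178, 178, 178, 179, 179, 179, 179, 179, 180, 180, 180, 180, 180, 181, 181, 181, 181, 131, 96, 82, 83, 83, 83, 84, 84, 84, 85, 85, 85, 85, 85, 80, 77, 125, 125, 125, 125, 125, 125, 126, 125, 125, 125]
s1 l3 [110. 189.] [299. 187.] [138, 138, 138, 132, 120, 120, 120, 106, 106, 121, 121, 118, 178, 178, 178, 178, 178, 178, 178, 179, 179, 179, 179, 179, 180, 180, 180, 180, 180, 180, 180, 181, 181, 181, 182, 181, 181, 181, 172, 93, 81, 81, 81, 81, 81, 81, 81, 81, 82, 81, 81, 84, 80, 100, 125, 125, 125, 125, 125, 125, 125, 125, 142]
s2 l1 [270.  49.] [459.  66.] [131, 131, 131, 131, 131, 13
[... 249 characters left out ...]
 142, 142, 142, 142, 150]
s2 l2 [243. 124.] [438. 130.] [189, 189, 184, 147, 151, 133, 130, 130, 130, 130, 130, 130, 100, 176, 190, 190, 189, 189, 189, 189, 189, 189, 189, 189, 189, 189, 189, 189, 188, 188, 188, 188, 188, 188, 188, 188, 188, 188, 187, 187, 187, 188, 187, 101, 84, 85, 85, 85, 84, 84, 84, 84, 84, 83, 82, 104, 126, 126, 126, 126, 126, 110, 109, 125, 125]
s2 l3 [261. 189.] [448. 190.] [129, 129, 130, 130, 130, 130, 130, 130, 130, 130, 130, 131, 111, 111, 186, 190, 190, 190, 189, 189, 189, 189, 189, 189, 189, 189, 189, 188, 188, 188, 188, 188, 188, 188, 188, 187, 187, 187, 187, 187, 187, 187, 116, 83, 83, 83, 83, 83, 83, 82, 83, 83, 82, 85, 109, 116, 127, 126, 142, 145, 145, 145]
```

```bash
python3 - <<'E'
from h import *
from scipy.optimize import least_squares
D=.1575; P={n:pickle.load(open(n+'.pkl','rb')) for n in('s1','s2')}
def cross(prof,lev,i0,up):
    for i in range(i0,len(prof)-1):
        if (prof[i]<lev<=prof[i+1]) if up else (prof[i]>=lev>prof[i+1]): return i+(lev-prof[i])/(prof[i+1]-prof[i])
for nm,x,y in(('l1',.545,-.2645),('l2',.568,-.205),('l3',.556,-.1525)):
    E={}
    for n,p in P.items():
        g=p['image'].astype(np.float32).mean(2)
        a,b=np.array([wpx(p,(x+.075+D,y-.007,.036)),wpx(p,(x-.08+D,y-.002,.034))])
        m=int(np.hypot(*(b-a))*4); L=a+(b-a)*np.linspace(0,1,m)[:,None]
        pr=np.mean([cv2.remap(g,np.float32(L[:,0])[None],np.float32(L[:,1]+o)[None],cv2.INTER_LINEAR)[0] for o in range(-3,4)],0)
        s=np.argmax(pr<140); i=cross(pr,158,s,True); j=cross(pr,140,int(i)+40,False); k=cross(pr,105,int(j)+30,True)
        E[n]=[a+(b-a)*q/(m-1) for q in(i,j,k)]
    out=[]
    for e in range(3):
        def res(X): return np.concatenate([wpx_(P[n],X)-E[n][e] for n in P])
        def wpx_(p,X):
            c=p['W'][:3,:3].T@(np.array(X)-p['W'][:3,3]); th=np.arctan2(np.hypot(c[0],c[1]),c[2]); kk=p['fx']*th/np.hypot(c[0],c[1]); return np.array([p['cx']+kk*c[0],p['cy']+kk*c[1]])
        # rows along the profile carry no information: use columns only, y fixed on the marker line
        f=lambda q: [wpx_(P[n],(q[0],y-.005,q[1]))[0]-E[n][e][0] for n in P]
        out.append(least_squares(f,[x+D,.036]).x)
    print(nm,'tail/barrel-end/cap-end  x,z:',np.round(out,4).tolist(),'barrel len',round(out[0][0]-out[1][0],4))
E
```

```text
l1 tail/barrel-end/cap-end  x,z: [[0.7585, 0.0326], [0.6854, 0.0347], [0.6492, 0.0294]] barrel len 0.073
l2 tail/barrel-end/cap-end  x,z: [[0.7804, 0.0329], [0.7073, 0.0348], [0.6704, 0.0259]] barrel len 0.0731
l3 tail/barrel-end/cap-end  x,z: [[0.766, 0.0322], [0.6928, 0.0344], [0.6563, 0.0271]] barrel len 0.0732
```

The two-view triangulation puts all three markers at the same heights within 0.5 mm. So the knocked lane2 marker still lies flat, with its tail 2 mm inside the lane end. The handle is back at its starting pixels, so the drawer is shut, and nothing touches the robot. Handing in.

```bash
python3 - <<'E'
from h import *
s=r.sense(); print(s['time_s'],s['wrist_force']); print(job.finish_job())
E
```

```text
46.2333 [-0.42658956 -0.43791575 -0.48345384]
the job is handed in; nothing more can be done
None
```

The job is handed in: the three white markers lie in lanes 1 to 3, caps to the front like the kept marker in lane0. The two erasers are in bay0 and bay1, and the drawer is pushed shut. It took about 46 s of the 200 s.

**Checks that passed**
- **Drawer travel:** I pulled it about 165 mm, until it met its stop. After shutting, the handle is back at its starting position in the top view, and the last push met the stop at the starting handle position.
- **Markers:** A two-view height measurement shows all three lie flat, within 0.5 mm of each other.
- **Erasers:** Both lie crosswise in their own bays, seen in the drawer before it was shut and again through the clear top.
- **Bystanders:** I sent the arm nowhere near the mug, stapler or note block. Their positions read within about 11 mm of the first look, which I put down to detection scatter. I did not measure them more closely.

**Things that did not go cleanly**
- **First marker:** It tilted in the grip, so the first lowering pressed on the drawer with up to about 37 N. I lifted and lowered it again, and it settled flat.
- **Drawer crept in:** It had moved about 7 mm back in by the time I shut it, probably from lowering the first two markers (37–39 N on the wrist). I did not pull it fully open again, so it was slightly short of its stop for most of the placing.
- **Lane2 marker:** It shifted about 15 mm back while the robot was away from it, probably the announced knock. It still lies flat in its lane, about 2 mm from the back end and close to the left rib, so I left it there.

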